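Strip the drive stack into its service places

ROBOT

A 6-joint arm with a two-finger parallel gripper is mounted at the origin on the work surface. World frame = base frame: x ahead of the robot, y to its left, z up, the work surface at z = 0. Lengths are in m, angles in rad, forces in N, time in s.
With the tool pointing down it reaches from about 0.375 to 0.975 m from the base axis. Payload 3.8 kg.
Tool frame: the origin (TCP) lies midway between the tips of the shut fingers; the grasp point (between the pads) lies 19 mm behind it; z points along the fingers, y is the line along which they close (so a half turn about z gives the same grasp; the last joint's range is limited). The gripper opens to 85 mm and grips with 20 to 120 N. Pads are 22 mm wide; open, the fingers measure 114 mm over their backs; the gripper's body (76 mm by 85 mm) begins 54 mm behind the grasp point. The pads swing forward as they close: fully open they stand 13 mm farther back than shut.
Start: joints at [1.19, 0.264, 1.604, -0, 1.274, -0.037], TCP at [0.228, 0.635, 0.231] pointing down, gripper open.
Joint ranges: [-2.63, 2.63], [-0.94, 2.18], [0.31, 2.57], [-1.31, 4.45], [0, 2.66], [-2.55, 2.55]. Speed limits (rad/s): [2.57, 2.57, 3.14, 3.14, 3.14, 3.14].

INTERFACE

Orientations are given as a rotation vector (axis times angle).
In Python, from workcell import read_state, vision, ticket gives the robot as it stands. The module is installed in compiled form; this text tells all that it offers.
- The arm moves only by the tool jog_arm, never from a script. Its arguments are lists of equal length, an entry for each row: "turn": the turn, a rotation vector about the tool's x, y, z in rad, a list of three; "delta_pos": the shift along the tool's x, y, z in m, a list of three; "gripper": the finger opening in m, from 0 to 0.0854. In form: {"turn": [[rx, ry, rz], ...], "delta_pos": [[dx, dy, dz], ...], "gripper": [gripper, ...]}. A call has 1 to 20 rows; each row shifts and turns the commanded pose from where the row before left it, along the tool's axes as they then stand; what a row does not reach is not made up. A row lasts 1/12 s, in which the tool goes at most 41.7 mm and 7.16 degrees, less where a joint would pass 70% of its speed; a pose out of reach is approached as far as the arm can. A call with a gripper value outside its range is refused whole. The fingers move at their own pace and stop on an object; "grip_force" is the grip in N (left out, the last holds). Time passes only in rows, so rows that do not move let the fingers close. It gives the time, the measured TCP pose, the force, the opening and the grip force at its end, in the units of the state.
- read_state(): the state, without advancing time (a new reading comes with each control period).
- vision.read_camera(name): name is "scene" or "top"; returns the picture (384x512x3 uint8, red, green, blue); there is no depth.
- vision.calibration(name): a dict with "vfov" (degrees; the focal length in pixels is half the picture's height over the tangent of half this angle, whatever the lens; pixels are square), "cx", "cy" (the principal point, pixels), "dist" ([k1, k2, p1, p2, k3] as OpenCV has them; the pictures are not rectified), "R" (3x3) and "t" (3): a world point X has camera coordinates R X + t. Camera axes: x right, y down, z forward; pixel columns grow to the right and rows downward; lengths in m; the calibration is good to about 2 mm. A picture is of the moment at which its call begins. calibration takes no time and is no camera call.
- ticket.finish_job(): hands the job in; it is judged then, once.
The state is a dict: "time": time; "q": joint angles; "joint_vel": joint speeds; "joint_torque": joint torques, N m; "tool_pos": TCP position; "tcp_rot": TCP orientation; "wrist_force": force on the tool from outside, world axes, zero at the start; "torque": the same for the moment, N m; "width": opening from 0.0 (shut) to 1.0 (fully open); "grip_force": force on a finger pad.
Only numpy, scipy, OpenCV 4.12 (cv2) and the standard library are available. Lean on these libraries where they do the work, as an engineer would, in place of code of your own. Each camera call takes 0.05 s, during which the arm holds its last target. There are 200 camera calls.

TASK

The drive parts taken from the open instrument are stacked on the bench: take the stack apart from the top down, one part at a time, and set each upright and flat in its own place: the roller inside the round dish, the pulley over the post of the spindle stand and down on its disc, the black gear block inside the square tray, and last the bracket inside the long tray. Set the parts down without dropping them, let each go, and do not push about the grease jar or the screw cup.

Things in the scene. Friction and masses are not known exactly. Their poses are not given: they have to be found in the camera images.
- roller: plain solid steel cylinder standing upright on top of the stack, diameter 30, height 34, about 80 g. Origin: centre of its underside; z up along its axis. All sizes in mm; masses vary from 0.7 to 1.4 of those given. The parts only rest on one another.
- pulley: toothed aluminium belt pulley, a flat ring with a through bore, second from the top of the stack: outer diameter 52 (53 over the fine teeth, which are not felt), bore diameter 22, height 24, about 100 g. Origin: centre of its underside; z up along the bore.
- gear_block: black square gearbox block, third from the top: 58 x 58, height 30, about 220 g, a screw head in each corner of its top. Origin: centre of its underside; x and y square to its sides (a quarter turn looks alike), z up. It may stand up to 22 off the bracket's middle, along the bracket.
- bracket: aluminium motor bracket with two round ends (stadium shape), at the bottom of the stack, lying flat on the table: length 126 along its x, width 60 along its y, thickness 20, about 300 g. Origin: centre of its underside; z up.
- round_dish: small round grey plastic dish, fixed: place of the roller. Outer diameter 56, inner diameter 48, inner floor 2 above the table, rim top 6 above the table (hold the roller higher than the rim). Origin: centre of its underside, on the table.
- spindle: round grey disc, diameter 68, its top 6 above the table, with one upright steel post in the middle, diameter 8, post top 36 above the table (pointed for the last 3); fixed: place of the pulley. Origin: centre of the disc's underside, on the table; the post's axis is its z.
- square_tray: square grey plastic tray, fixed: place of the gear block. Outside 84 x 84, inside 76 x 76, inner floor 2 above the table, rim top 6 above the table. Origin: centre of its underside, on the table; x and y along its sides.
- long_tray: oblong grey plastic tray, fixed: place of the bracket. Outside 152 along its x by 86 along its y, inside 144 x 78, inner floor 2 above the table, rim top 6 above the table. Origin: centre of its underside, on the table; x along its length.
- grease_jar: small amber jar with a white cap, bystander, loose: diameter 38, height 46. Origin: centre of its underside.
- screw_cup: small clear cup of brass screws, bystander, loose: diameter 38, height 28. Origin: centre of its underside.
Things that resemble listed ones, but are neither listed nor needed, are in the scene too. Leave any blue or orange look-alike of the round_dish alone.

How it is judged:
On the way, in this order (a step that is already met when the one before it is completed fails the run):
1. the roller stands in the round dish, let go (horizontal distance between roller and round_dish below 0.013 m and z of roller in the frame of round_dish between -0.001 and 0.005 m and angle between roller's own z axis and vertical below 0.1 rad and contact force between roller and the fingers below 0.1 N), for 0.2 s.
2. the pulley lies flat on the spindle stand with the post through its bore, let go (horizontal distance between pulley and spindle below 0.011 m and z of pulley in the frame of spindle between 0.003 and 0.009 m and angle between pulley's own z axis and vertical below 0.1 rad and contact force between pulley and the fingers below 0.1 N), for 0.2 s.
3. the gear block sits flat in the square tray, let go (horizontal distance between gear_block and square_tray below 0.015 m and z of gear_block in the frame of square_tray between -0.001 and 0.005 m and angle between gear_block's own z axis and vertical below 0.1 rad and contact force between gear_block and the fingers below 0.1 N), for 0.2 s.
4. the bracket lies flat in the long tray, let go (horizontal distance between bracket and long_tray below 0.015 m and z of bracket in the frame of long_tray between -0.001 and 0.005 m and angle between bracket's own z axis and vertical below 0.1 rad and contact force between bracket and the fingers below 0.1 N), for 0.2 s.
At the end, for the whole second after the job is handed in: All four parts at rest (under 20 mm/s), upright within 0.1 rad, undersides within 3 mm of the floor of their own places and centred: roller within 13 mm of the dish, pulley 11 mm of the spindle, gear block 15 mm of the square tray, bracket 15 mm of the long tray (horizontal distance between roller and round_dish below 0.013 m and z of roller in the frame of round_dish between -0.001 and 0.005 m and angle between each of roller, pulley, gear_block, bracket's own z axis and vertical below 0.1 rad and linear speed of each of roller, pulley, gear_block, bracket below 0.02 m/s and horizontal distance between pulley and spindle below 0.011 m and z of pulley in the frame of spindle between 0.003 and 0.009 m and horizontal distance between gear_block and square_tray below 0.015 m and z of gear_block in the frame of square_tray between -0.001 and 0.005 m and horizontal distance between bracket and long_tray below 0.015 m and z of bracket in the frame of long_tray between -0.001 and 0.005 m); the robot touches nothing.
It fails at once if a part is dropped or knocked away (moves faster than 0.7 m/s while not held, as after a fall of about 25 mm) ((linear speed of roller above 0.7 m/s and contact force between roller and the fingers below 0.05 N) or (linear speed of pulley above 0.7 m/s and contact force between pulley and the fingers below 0.05 N) or (linear speed of gear_block above 0.7 m/s and contact force between gear_block and the fingers below 0.05 N) or (linear speed of bracket above 0.7 m/s and contact force between bracket and the fingers below 0.05 N)).
It fails at once if the grease jar is pushed more than 20 mm from where it stood or tipped over (distance of grease_jar from where it was at the start of the episode above 0.02 m or angle between grease_jar's own z axis and vertical above 0.5 rad).
It fails at once if the screw cup is pushed more than 20 mm from where it stood or tipped over (distance of screw_cup from where it was at the start of the episode above 0.02 m or angle between screw_cup's own z axis and vertical above 0.5 rad).
It also fails if it takes over 107 s, if anything falls off the work surface, if the arm or the gripper's body presses on something with over 40 N, if the wrist force passes 120 N, or if a joint passes its speed limit or range.

## Working session

There is one attempt and no reset: what is moved stays moved. The work goes in short steps, Python scripts to look and compute and a tool call to move; the robot and the scene stay as the last step left them, time stands still between calls to the robot, and variables do not carry over. Pictures are saved under pics/ and viewed, at most 17 in all, crops included, and the job is handed in when it is done.

Besides the shell and the picture viewer there is one more tool, called after "Call:" in YAML: its name, and indented under it one key for each argument. jog_arm: Moves the arm, as the interface text tells. Its arguments: {"type":"object","properties":{"turn":{"type":"array","items":{"type":"array","items":{"type":"number"}}},"delta_pos":{"type":"array","items":{"type":"array","items":{"type":"number"}}},"gripper":{"type":"array","items":{"type":"number"}},"grip_force":{"type":"number"}},"required":["turn","delta_pos","gripper"]}

```bash
mkdir -p pics
python3 - <<'E'
from workcell import read_state, vision
import cv2,numpy as np
for n in("scene","top"):
    im=vision.read_camera(n); cv2.imwrite(f"pics/{n}0.png",cv2.cvtColor(cv2.resize(im,(800,600),interpolation=cv2.INTER_CUBIC),cv2.COLOR_RGB2BGR))
    np.save(f"pics/{n}0.npy",im); c=vision.calibration(n); print(n,c, -np.array(c["R"]).T@np.array(c["t"]))
print(read_state())
E
```

```text
scene {'vfov': 55.106069215065794, 'cx': 258.69003511200054, 'cy': 190.7640640310781, 'dist': array([0.01599225, 0.        , 0.        , 0.        , 0.        ]), 'R': array([[-0.30144743,  0.95344926, -0.00799782],
       [ 0.5803132 ,  0.17680636, -0.79496924],
       [-0.75654877, -0.24428268, -0.60659701]]), 't': array([ 0.15835087, -0.24745757,  1.26577273])} [1.14895615 0.2019789  0.57235926]
top {'vfov': 55.27235558584846, 'cx': 259.1455061643208, 'cy': 189.63600131623664, 'dist': array([-0.02897225,  0.        ,  0.        ,  0.        ,  0.        ]), 'R': array([[-0.01770419, -0.9997266 , -0.01527385],
       [-0.98862904,  0.01978512, -0.14906765],
       [ 0.14932909,  0.01246105, -0.98870903]]), 't': array([0.02491188, 0.52598352, 0.98379697])} [0.37353413 0.00223928 1.05147658]
{'time': 0.1, 'q': array([ 1.19008799e+00,  2.64673112e-01,  1.60527306e+00,  4.05312212e-05,
        1.27370317e+00, -3.69002408e-02]), 'joint_vel': array([ 0.00034925, -0.00016121, -0.00386351,  0.00036713, -0.00128555,
       -0.00107293]), 'joint_torque': array([ 3.34807837e-04, -5.16704893e+01, -3.68588018e+01,  1.55521953e-06,
        6.29248112e-03,  1.43148947e-05]), 'tool_pos': array([0.22726267, 0.6348718 , 0.23007046]), 'tcp_rot': array([-0.53733532, -3.0948261 ,  0.00314739]), 'wrist_force': array([ 0.44486038, -0.50849945, -0.05034762]), 'torque': array([ 0.06814101, -0.03170992, -0.00873004]), 'grip_force': 0.0, 'width': 0.9992541999974298}
```

View pics/top0.png

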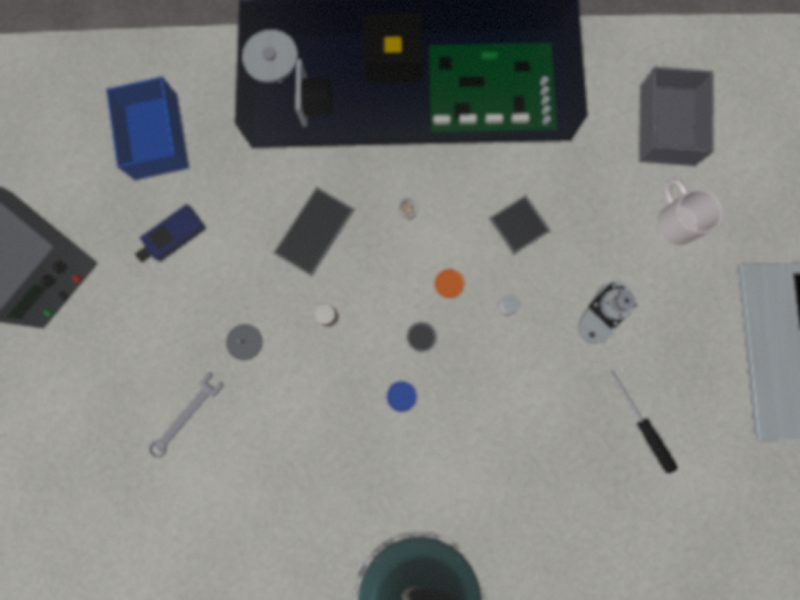

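View pics/scene0.png

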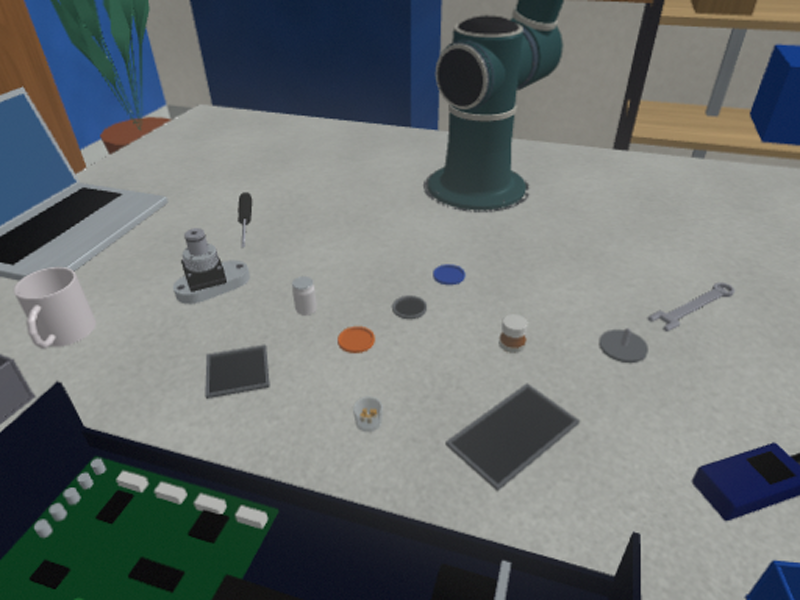

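The top view shows the stack near (608,310), the round dish at (421,336), spindle (244,342), square tray (519,224), long tray (314,231), jar (326,315) and screw cup (408,209). The scene view agrees. Next I'll measure these.

```bash
cat > h.py <<'E'
import cv2,numpy as np
from workcell import read_state, vision
S=512/800
def cal(n):
    c=vision.calibration(n); f=192/np.tan(np.radians(c["vfov"])/2)
    return np.array([[f,0,c["cx"]],[0,f,c["cy"]],[0,0,1]]),np.array(c["dist"]),np.array(c["R"]),np.array(c["t"])
def ray(n,p,z):
    K,d,R,t=cal(n); p=np.asarray(p,float).reshape(-1,1,2)
    q=cv2.undistortPoints(p,K,d)[:,0]; v=np.c_[q,np.ones(len(q))]@R; o=-R.T@t
    return (o+v*((z-o[2])/v[:,2])[:,None])[:,:2]
def px(n,X):
    K,d,R,t=cal(n); return cv2.projectPoints(np.asarray(X,float).reshape(-1,3),cv2.Rodrigues(R)[0],t,K,d)[0][:,0]
def blob(n,im,uv,thr,z,r=60):
    "dark blob containing/nearest full-res(800) pixel uv; contour cast on plane z"
    g=cv2.GaussianBlur(cv2.resize(cv2.cvtColor(im,cv2.COLOR_RGB2GRAY),None,fx=4,fy=4,interpolation=cv2.INTER_CUBIC),(0,0),2)
    m=(g<thr).astype(np.uint8); cs,_=cv2.findContours(m,cv2.RETR_EXTERNAL,cv2.CHAIN_APPROX_NONE)
    p=(np.array(uv)*S*4).tolist(); c=max(cs,key=lambda c:cv2.pointPolygonTest(c,p,True))
    return ray(n,(c[:,0]+.5)/4-.5,z).astype(np.float32)
def crop(n,im,uv,w,name):
    x,y=(np.array(uv)*S).astype(int); h=int(w*.75); a=im[max(y-h,0):y+h,max(x-w,0):x+w]
    k=800/a.shape[1]; k=min(k,600/a.shape[0]); print(name,"origin",max(x-w,0),max(y-h,0),"scale",k)
    cv2.imwrite(f"pics/{name}.png",cv2.cvtColor(cv2.resize(a,None,fx=k,fy=k,interpolation=cv2.INTER_CUBIC),cv2.COLOR_RGB2BGR))
E
python3 - <<'E'
from h import *
T=np.load("pics/top0.npy");C=np.load("pics/scene0.npy")
for n,im,P in(("top",T,dict(dish=(421,336),spin=(240,342),sq=(519,224),long=(314,231))),("scene",C,dict(dish=(409,307),spin=(622,348),sq=(238,371),long=(512,435)))):
    for k,uv in P.items():
        for thr in (110,130):
            b=blob(n,im,uv,thr,.006 if k!="spin" else .006); r=cv2.minAreaRect(b); e=cv2.fitEllipse(b)
            print(n,k,thr,"rect",np.round(r[0],4),np.round(r[1],3),round(r[2],1),"ell",np.round(e[0],4),np.round(e[1],3))
crop("top",T,(608,310),32,"stT");crop("scene",C,(210,268),48,"stS")
E
```

```text
top dish 110 rect [ 0.4571 -0.0125] [0.051 0.051] 88.9 ell [ 0.4573 -0.0125] [0.05  0.051]
top dish 130 rect [ 0.4574 -0.0128] [0.056 0.055] 44.0 ell [ 0.4573 -0.0127] [0.055 0.056]
top spin 110 rect [0.4537 0.3132] [0.061 0.062] 1.1 ell [0.4537 0.3131] [0.061 0.063]
top spin 130 rect [0.4538 0.3132] [0.067 0.068] 1.1 ell [0.4537 0.3131] [0.066 0.068]
top sq 110 rect [ 0.6648 -0.2015] [0.082 0.083] 31.7 ell [ 0.6649 -0.2015] [0.095 0.096]
top sq 130 rect [ 0.6648 -0.2015] [0.087 0.087] 31.9 ell [ 0.6647 -0.2015] [0.1   0.101]
top long 110 rect [0.6608 0.1856] [0.085 0.149] 57.6 ell [0.6609 0.1855] [0.096 0.181]
top long 130 rect [0.6607 0.1855] [0.09  0.154] 57.5 ell [0.6609 0.1854] [0.102 0.186]
scene dish 110 rect [ 0.4622 -0.0123] [0.057 0.052] 16.9 ell [ 0.4622 -0.0122] [0.052 0.058]
scene dish 130 rect [ 0.4623 -0.0128] [0.061 0.055] 16.9 ell [ 0.462  -0.0125] [0.055 0.062]
scene spin 110 rect [0.4585 0.3123] [0.069 0.068] 24.6 ell [0.4581 0.3122] [0.065 0.071]
scene spin 130 rect [0.458  0.3123] [0.073 0.071] 22.6 ell [0.4575 0.3123] [0.068 0.075]
scene sq 110 rect [ 0.669  -0.2004] [0.089 0.083] 31.6 ell [ 0.6691 -0.2004] [0.098 0.101]
scene sq 130 rect [ 0.6686 -0.2006] [0.092 0.085] 31.6 ell [ 0.6687 -0.2006] [0.101 0.104]
scene long 110 rect [0.6643 0.1853] [0.087 0.154] 57.9 ell [0.6649 0.185 ] [0.099 0.186]
scene long 130 rect [0.6639 0.1852] [0.09  0.157] 57.7 ell [0.6644 0.1851] [0.102 0.189]
stT origin 357 174 scale 12.5
stS origin 86 135 scale 8.333333333333334
```

View pics/stT.png

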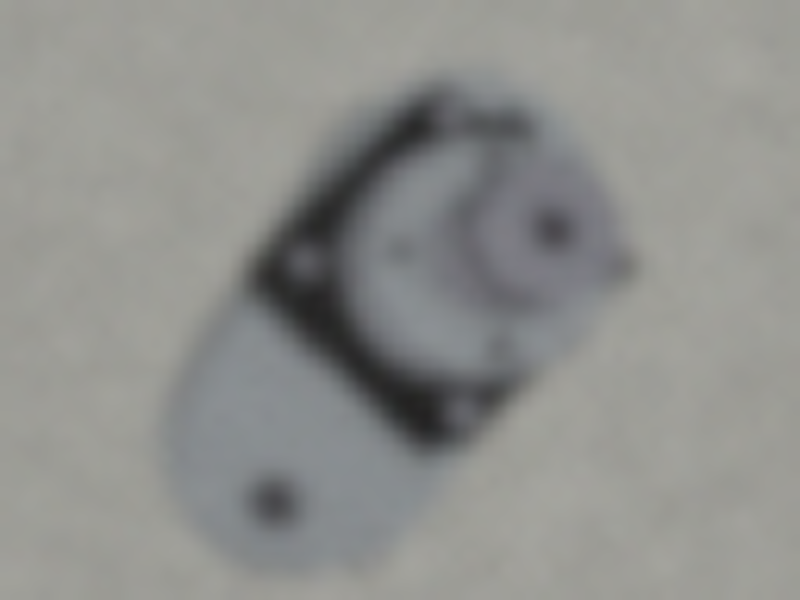

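View pics/stS.png

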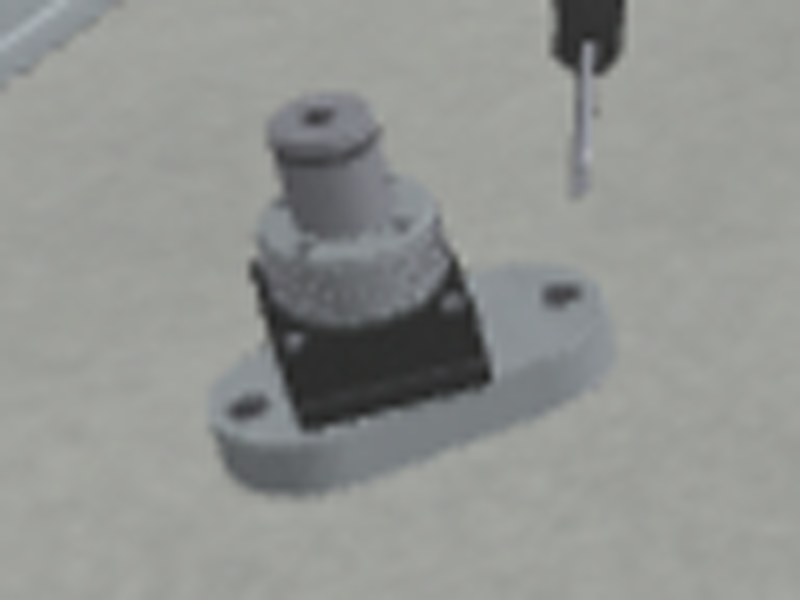

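The roller's top hole is at (552,230) in the top crop and (318,117) in the scene crop. The bracket's holes are at (248,405) and (562,294) in the scene crop. The gear block sits toward the far end of the bracket.

Run:
```python
from h import *
t=lambda p:np.array(p)/12.5+[356.5,173.5]; s=lambda p:np.array(p)/8.3333+[85.5,134.5]
R=lambda n,p,z:np.round(ray(n,p,z),4).tolist()
print("roller",R("top",t([552,230]),.108),R("scene",s([318,117]),.108))
print("pulley",R("top",t([460,262]),.074),R("scene",s([349,219]),.074))
print("gear top corners",R("top",t([[255,272],[432,448],[632,265],[440,88]]),.05))
print("gear scene front base",R("scene",s([[308,430],[492,380]]),.02),"top",R("scene",s([[252,265]]),.05))
h=ray("scene",s([[248,405],[562,294]]),.02);print("holes",h,h.mean(0),np.degrees(np.arctan2(*(h[0]-h[1])[::-1])),R("top",t([272,502]),.02))
from scipy.spatial.transform import Rotation as Ro
s=read_state();print(Ro.from_rotvec(s["tcp_rot"]).as_matrix().round(3),s["tool_pos"])
```

```text
roller [[0.5027, -0.3531]] [[0.5035, -0.3538]]
pulley [[0.5009, -0.3455]] [[0.5052, -0.351]]
gear top corners [[0.5027, -0.3087], [0.4631, -0.345], [0.5026, -0.392], [0.5429, -0.3524]]
gear scene front base [[0.5417, -0.3551], [0.5026, -0.3158]] top [[0.5057, -0.3912]]
holes [[ 0.53596987 -0.38021207]
 [ 0.45426283 -0.31968355]] [ 0.49511635 -0.34994781] -36.53102738107562 [[0.4543, -0.3185]]
[[-0.941  0.337 -0.001]
 [ 0.337  0.941 -0.002]
 [ 0.    -0.002 -1.   ]] [0.22726267 0.6348718  0.23007046]
```

Call:
jog_arm:
  turn:
    - [0, 0, 0.1227]
    - [0, 0, 0.1227]
    - [0, 0, 0.1227]
    - [0, 0, 0.1227]
    - [0, 0, 0.1227]
    - [0, 0, 0.1227]
    - [0, 0, 0.1227]
    - [0, 0, 0.1227]
    - [0, 0, 0.1227]
    - [0, 0, 0.1227]
    - [0, 0, 0]
    - [0, 0, 0]
    - [0, 0, 0]
    - [0, 0, 0]
    - [0, 0, 0]
    - [0, 0, 0]
    - [0, 0, 0]
    - [0, 0, 0]
    - [0, 0, 0]
    - [0, 0, 0]
  delta_pos:
    - [0, 0, 0]
    - [0, 0, 0]
    - [0, 0, 0]
    - [0, 0, 0]
    - [0, 0, 0]
    - [0, 0, 0]
    - [0, 0, 0]
    - [0, 0, 0]
    - [0, 0, 0]
    - [0, 0, 0]
    - [-0.04, 0.03, 0]
    - [-0.04, 0.03, 0]
    - [-0.04, 0.03, 0]
    - [-0.04, 0.03, 0]
    - [-0.04, 0.03, 0]
    - [-0.04, 0.03, 0]
    - [-0.04, 0.03, 0]
    - [-0.04, 0.03, 0]
    - [-0.04, 0.03, 0]
    - [-0.04, 0.03, 0]
  gripper: [0.085, 0.085, 0.085, 0.085, 0.085, 0.085, 0.085, 0.085, 0.085, 0.085, 0.085, 0.085, 0.085, 0.085, 0.085, 0.085, 0.085, 0.085, 0.085, 0.085]
  grip_force: 40

```text
time: 1.77
tool_pos: [0.478, 0.3002, 0.2309]
tcp_rot: [-2.221, -2.222, 0.001]
wrist_force: [1.0, 0.9, -0.9]
width: 0.998
grip_force: 0.0
```

```bash
cat >> h.py <<'E'
from scipy.spatial.transform import Rotation as Ro
def to(x,y,z,psi=None):
    s=read_state(); M=Ro.from_rotvec(s["tcp_rot"]).as_matrix(); a=np.arctan2(M[1,1],M[0,1])
    print("t",round(s["time"],2),"pos",s["tool_pos"].round(4),"psi",a.round(4),"tilt",M[:,2].round(3),"w",round(s["width"]*.0854,4),"grip",round(s["grip_force"],1),"F",s["wrist_force"].round(1),"q6",s["q"][5].round(2))
    print("tool delta",(M.T@(np.array([x,y,z])-s["tool_pos"])).round(4), "turnz",None if psi is None else round(a-psi,4))
E
python3 -c "from h import *; to(.503,-.3535,.15,0)"
```

```text
t 1.77 pos [0.478  0.3002 0.2309] psi 0.0002 tilt [-0. -0. -1.] w 0.0852 grip 0.0 F [ 1.   0.9 -0.9] q6 0.52
tool delta [-0.6537  0.0249  0.0811] turnz 0.0002
```

Call:
jog_arm:
  turn:
    - [0, 0, 0]
    - [0, 0, 0]
    - [0, 0, 0]
    - [0, 0, 0]
    - [0, 0, 0]
    - [0, 0, 0]
    - [0, 0, 0]
    - [0, 0, 0]
    - [0, 0, 0]
    - [0, 0, 0]
    - [0, 0, 0]
    - [0, 0, 0]
    - [0, 0, 0]
    - [0, 0, 0]
    - [0, 0, 0]
    - [0, 0, 0]
    - [0, 0, 0]
    - [0, 0, 0]
    - [0, 0, 0]
    - [0, 0, 0]
  delta_pos:
    - [-0.0392, -0.0016, 0]
    - [-0.0392, -0.0016, 0]
    - [-0.0392, -0.0016, 0]
    - [-0.0392, -0.0016, 0]
    - [-0.0392, -0.0016, 0]
    - [-0.0392, -0.0016, 0]
    - [-0.0392, -0.0016, 0]
    - [-0.0392, -0.0016, 0]
    - [-0.0392, -0.0016, 0]
    - [-0.0392, -0.0016, 0]
    - [-0.0392, -0.0016, 0]
    - [-0.0392, -0.0016, 0]
    - [-0.0392, -0.0016, 0]
    - [-0.0392, -0.0016, 0]
    - [-0.0392, -0.0016, 0]
    - [0, 0, 0.03]
    - [0, 0, 0.03]
    - [0, 0, 0.02]
    - [0, 0, 0]
    - [0, 0, 0]
  gripper: [0.085, 0.085, 0.085, 0.085, 0.085, 0.085, 0.085, 0.085, 0.085, 0.085, 0.085, 0.085, 0.085, 0.085, 0.085, 0.085, 0.085, 0.085, 0.085, 0.085]

```text
time: 3.43
tool_pos: [0.4522, -0.2851, 0.1497]
tcp_rot: [-2.219, -2.218, 0.001]
wrist_force: [0.9, 1.1, 0.3]
width: 0.993
grip_force: 0.0
```

Run:
```python
from h import *
to(.503,-.3535,.083,0)
C=vision.read_camera("scene");crop("scene",C,(215,250),48,"a1")
to(.503,-.3535,.083,0)
```

```text
t 3.43 pos [ 0.4522 -0.2851  0.1497] psi -0.0002 tilt [-0.003  0.002 -1.   ] w 0.0848 grip 0.0 F [0.9 1.1 0.3] q6 -0.61
tool delta [-0.0686  0.051   0.0664] turnz -0.0002
a1 origin 89 124 scale 8.333333333333334
t 3.48 pos [ 0.4536 -0.2858  0.1516] psi 0.0001 tilt [-0.  0. -1.] w 0.0846 grip 0.0 F [ 0.2 -0.2  0.2] q6 -0.61
tool delta [-0.0677  0.0494  0.0685] turnz 0.0001
```

Call:
jog_arm:
  turn:
    - [0, 0, 0]
    - [0, 0, 0]
    - [0, 0, 0]
    - [0, 0, 0]
    - [0, 0, 0]
    - [0, 0, 0]
    - [0, 0, 0]
    - [0, 0, 0]
    - [0, 0, 0]
    - [0, 0, 0]
    - [0, 0, 0]
  delta_pos:
    - [-0.0226, 0.0165, 0]
    - [-0.0226, 0.0165, 0]
    - [-0.0226, 0.0165, 0]
    - [0, 0, 0]
    - [0, 0, 0.017]
    - [0, 0, 0.017]
    - [0, 0, 0.017]
    - [0, 0, 0.017]
    - [0, 0, 0]
    - [0, 0, 0]
    - [0, 0, 0]
  gripper: [0.085, 0.085, 0.085, 0.085, 0.085, 0.085, 0.085, 0.085, 0.085, 0.085, 0.085]

```text
time: 4.4
tool_pos: [0.5043, -0.3542, 0.0855]
tcp_rot: [2.219, 2.22, 0.001]
wrist_force: [0.7, -0.4, 0.1]
width: 0.999
grip_force: 0.0
```

Run:
```python
from h import *
to(.503,-.3535,.083,0)
C=vision.read_camera("scene");crop("scene",C,(215,250),40,"a2")
```

```text
t 4.4 pos [ 0.5043 -0.3542  0.0855] psi 0.0005 tilt [ 0.002 -0.002 -1.   ] w 0.0853 grip 0.0 F [ 0.7 -0.4  0.1] q6 -0.65
tool delta [ 0.0007 -0.0013  0.0025] turnz 0.0005
a2 origin 97 130 scale 10.0
```

View pics/a2.png

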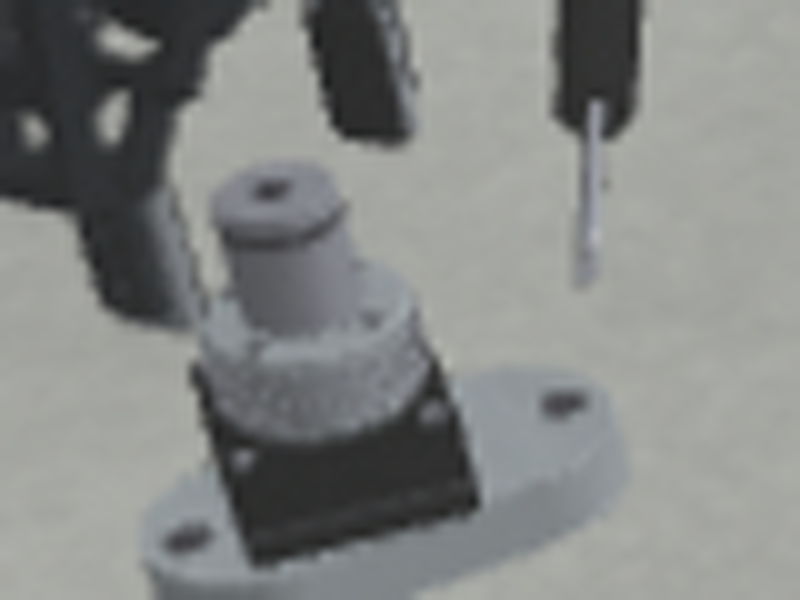

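The fingers stand either side of the roller, with tips at (145,315) and (370,135), so I'll close.

Call:
jog_arm:
  turn:
    - [0, 0, 0]
    - [0, 0, 0]
    - [0, 0, 0]
    - [0, 0, 0]
    - [0, 0, 0]
    - [0, 0, 0]
    - [0, 0, 0]
    - [0, 0, 0]
    - [0, 0, 0]
    - [0, 0, 0]
  delta_pos:
    - [0, 0, 0]
    - [0, 0, 0]
    - [0, 0, 0]
    - [0, 0, 0]
    - [0, 0, 0]
    - [0, 0, 0]
    - [0, 0, 0]
    - [0, 0, 0]
    - [0, 0, 0]
    - [0, 0, 0]
  gripper: [0.05, 0.04, 0.034, 0.032, 0.03, 0.028, 0.026, 0.024, 0.02, 0.02]
  grip_force: 30

```text
time: 5.28
tool_pos: [0.5031, -0.3538, 0.0836]
tcp_rot: [2.221, 2.221, -0.0]
wrist_force: [-0.3, 1.3, 2.7]
width: 0.326
grip_force: 29.5
```

```bash
python3 -c "from h import *; to(.503,-.3535,.083,0)"
```

```text
t 5.28 pos [ 0.5031 -0.3538  0.0836] psi -0.0 tilt [ 0. -0. -1.] w 0.0279 grip 29.5 F [-0.3  1.3  2.7] q6 -0.65
tool delta [ 0.0003 -0.0001  0.0006] turnz -0.0
```

Call:
jog_arm:
  turn:
    - [0, 0, 0]
    - [0, 0, 0]
    - [0, 0, 0]
    - [0, 0, 0]
    - [0, 0, 0]
    - [0, 0, 0]
    - [0, 0, 0]
    - [0, 0, 0]
    - [0, 0, 0]
    - [0, 0, 0]
    - [0, 0, 0]
    - [0, 0, 0]
    - [0, 0, 0]
    - [0, 0, 0]
    - [0, 0, 0]
    - [0, 0, 0]
    - [0, 0, 0]
    - [0, 0, 0]
    - [0, 0, 0]
    - [0, 0, 0]
  delta_pos:
    - [0, 0, -0.01]
    - [0, 0, -0.02]
    - [0, 0, -0.03]
    - [0, 0, -0.03]
    - [0.0341, -0.0044, 0]
    - [0.0341, -0.0044, 0]
    - [0.0341, -0.0044, 0]
    - [0.0341, -0.0044, 0]
    - [0.0341, -0.0044, 0]
    - [0.0341, -0.0044, 0]
    - [0.0341, -0.0044, 0]
    - [0.0341, -0.0044, 0]
    - [0.0341, -0.0044, 0]
    - [0.0341, -0.0044, 0]
    - [0, 0, 0.03]
    - [0, 0, 0.03]
    - [0, 0, 0.03]
    - [0, 0, 0.02]
    - [0, 0, 0]
    - [0, 0, 0]
  gripper: [0.02, 0.02, 0.02, 0.02, 0.02, 0.02, 0.02, 0.02, 0.02, 0.02, 0.02, 0.02, 0.02, 0.02, 0.02, 0.02, 0.02, 0.02, 0.02, 0.02]

```text
time: 6.95
tool_pos: [0.4577, -0.0125, 0.0625]
tcp_rot: [-2.22, -2.22, 0.003]
wrist_force: [0.4, -0.4, 0.2]
width: 0.331
grip_force: 29.8
```

Run:
```python
from h import *
to(.459,-.0125,.0116,0)
C=vision.read_camera("scene");crop("scene",C,(409,290),40,"a3")
C=vision.read_camera("top");np.save("pics/t1.npy",C)
to(.459,-.0125,.0116,0)
```

```text
t 6.95 pos [ 0.4577 -0.0125  0.0625] psi 0.0001 tilt [-0.003  0.    -1.   ] w 0.0283 grip 29.8 F [ 0.4 -0.4  0.2] q6 -0.08
tool delta [-0.      0.0015  0.0509] turnz 0.0001
a3 origin 221 155 scale 10.0
t 7.05 pos [ 0.4604 -0.0128  0.0648] psi -0.0001 tilt [ 0.002 -0.    -1.   ] w 0.028 grip 29.8 F [-0.  -0.   0.2] q6 -0.08
tool delta [ 0.0003 -0.0015  0.0532] turnz -0.0001
```

View pics/a3.png

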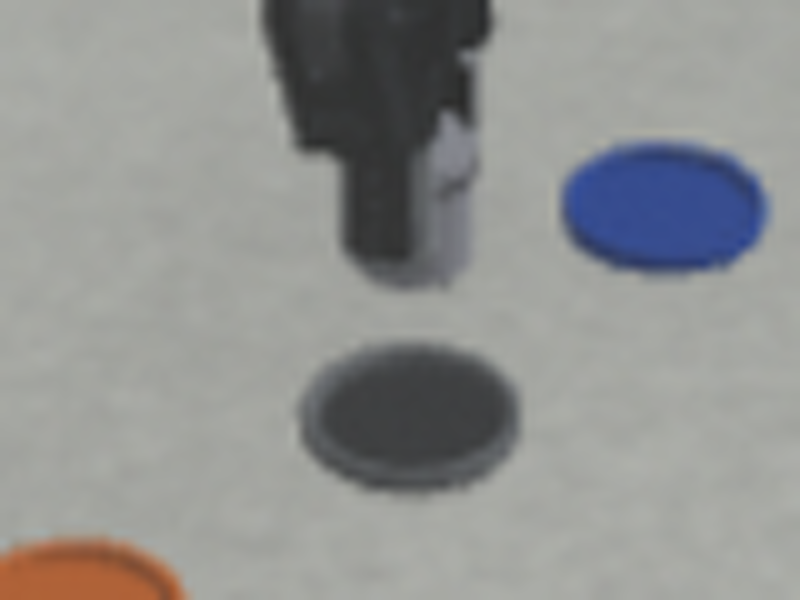

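The upright roller is held above the dish at (410,415), so I'll lower it.

Call:
jog_arm:
  turn:
    - [0, 0, 0]
    - [0, 0, 0]
    - [0, 0, 0]
    - [0, 0, 0]
    - [0, 0, 0]
    - [0, 0, 0]
    - [0, 0, 0]
    - [0, 0, 0]
  delta_pos:
    - [0, -0.0015, 0.015]
    - [0, 0, 0.015]
    - [0, 0, 0.01]
    - [0, 0, 0.006]
    - [0, 0, 0.004]
    - [0, 0, 0.002]
    - [0, 0, 0]
    - [0, 0, 0]
  gripper: [0.02, 0.02, 0.02, 0.02, 0.02, 0.02, 0.02, 0.02]

```text
time: 7.72
tool_pos: [0.4582, -0.0127, 0.0119]
tcp_rot: [2.221, 2.221, 0.001]
wrist_force: [0.1, -0.0, -1.3]
width: 0.326
grip_force: 29.8
```

```bash
python3 -c "from h import *; to(.459,-.0125,.0116,0)"
```

```text
t 7.72 pos [ 0.4582 -0.0127  0.0119] psi -0.0001 tilt [ 0.001 -0.    -1.   ] w 0.0278 grip 29.8 F [ 0.1 -0.  -1.3] q6 -0.08
tool delta [0.0002 0.0008 0.0003] turnz -0.0001
```

Call:
jog_arm:
  turn:
    - [0, 0, 0]
    - [0, 0, 0]
    - [0, 0, 0]
    - [0, 0, 0]
    - [0, 0, 0]
    - [0, 0, 0]
    - [0, 0, 0]
    - [0, 0, 0]
    - [0, 0, 0]
    - [0, 0, 0]
    - [0, 0, 0]
    - [0, 0, 0]
    - [0, 0, 0]
  delta_pos:
    - [0, 0, 0]
    - [0, 0, 0]
    - [0, 0, 0]
    - [0, 0, 0]
    - [0, 0, 0]
    - [0, 0, 0]
    - [0, 0, -0.01]
    - [0, 0, -0.03]
    - [0, 0, -0.04]
    - [0, 0, -0.04]
    - [0, 0, -0.04]
    - [0, 0, 0]
    - [0, 0, 0]
  gripper: [0.032, 0.036, 0.045, 0.06, 0.06, 0.06, 0.06, 0.06, 0.085, 0.085, 0.085, 0.085, 0.085]

```text
time: 8.8
tool_pos: [0.4603, -0.0129, 0.1757]
tcp_rot: [2.217, 2.217, 0.009]
wrist_force: [0.1, 0.3, -0.0]
width: 0.994
grip_force: 0.0
```

Run:
```python
from h import *
C=vision.read_camera("scene");np.save("pics/s2.npy",C)
T=vision.read_camera("top");np.save("pics/t2.npy",T)
to(.503,-.3505,.15,0)
x,y=(np.array((608,310))*S).astype(int);a=T[y-24:y+24,x-32:x+32]
x2,y2=(np.array((210,268))*S).astype(int);b=C[y2-36:y2+36,x2-48:x2+48]
d=C[160:240,215:311]
R=lambda i,w:cv2.resize(i,w,interpolation=cv2.INTER_CUBIC)
o=np.zeros((600,800,3),np.uint8);o[:300,:400]=R(a,(400,300));o[:300,400:]=R(d,(400,300));o[300:,:400]=R(b,(400,300));
print("a org",x-32,y-24,"k6.25; b org",x2-48,y2-36,"k4.1667; d org 215 160")
cv2.imwrite("pics/c2.png",o[...,::-1])
```

```text
t 8.9 pos [ 0.4571 -0.0126  0.1714] psi 0.0 tilt [ 0. -0. -1.] w 0.0849 grip 0.0 F [-0.2 -0.4 -1.6] q6 -0.08
tool delta [-0.3379  0.0459  0.0214] turnz 0.0
a org 357 174 k6.25; b org 86 135 k4.1667; d org 215 160
```

View pics/c2.png

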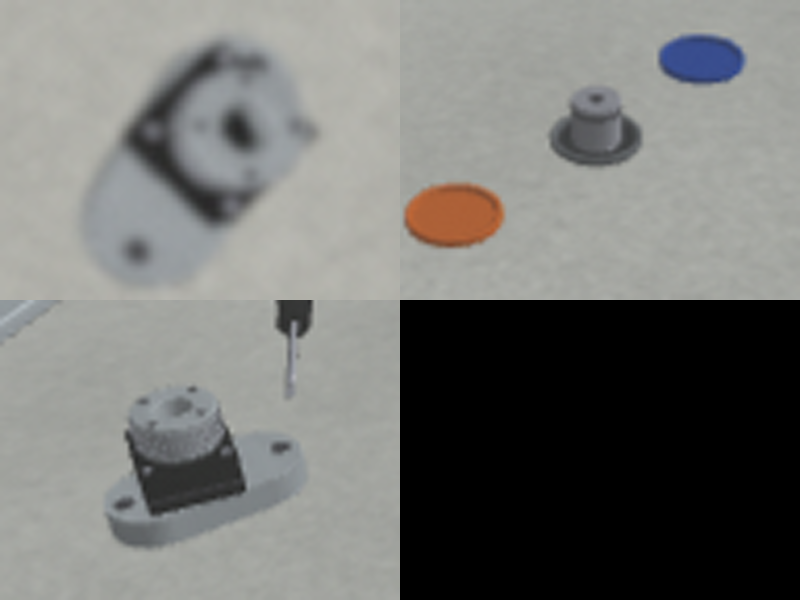

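The roller stands in the dish at (596,125). The pulley's bore is at (240,128) in the top crop and (173,407) in the scene crop.

Run:
```python
from h import *
print(ray("top",np.array([240,129])/6.25+[356.5,173.5],.074),ray("scene",np.array([173,106.7])/4.1667+[85.5,134.5],.074))
```

```text
[[ 0.50163389 -0.34989743]] [[ 0.50275225 -0.35360568]]
```

Call:
jog_arm:
  turn:
    - [0, 0, 0]
    - [0, 0, 0]
    - [0, 0, 0]
    - [0, 0, 0]
    - [0, 0, 0]
    - [0, 0, 0]
    - [0, 0, 0]
    - [0, 0, 0]
    - [0, 0, 0]
    - [0, 0, 0]
    - [0, 0, 0]
    - [0, 0, 0]
    - [0, 0, 0]
    - [0, 0, 0]
    - [0, 0, 0]
    - [0, 0, 0]
    - [0, 0, 0]
    - [0, 0, 0]
  delta_pos:
    - [-0.0339, 0.0045, 0]
    - [-0.0339, 0.0045, 0]
    - [-0.0339, 0.0045, 0]
    - [-0.0339, 0.0045, 0]
    - [-0.0339, 0.0045, 0]
    - [-0.0339, 0.0045, 0]
    - [-0.0339, 0.0045, 0]
    - [-0.0339, 0.0045, 0]
    - [-0.0339, 0.0045, 0]
    - [-0.0339, 0.0045, 0]
    - [0, 0, 0]
    - [0, 0, 0.02]
    - [0, 0, 0.02]
    - [0, 0, 0.02]
    - [0, 0, 0.02]
    - [0, 0, 0.02]
    - [0, 0, 0]
    - [0, 0, 0]
  gripper: [0.085, 0.085, 0.085, 0.085, 0.085, 0.085, 0.085, 0.085, 0.085, 0.085, 0.085, 0.085, 0.085, 0.085, 0.085, 0.085, 0.085, 0.085]

```text
time: 10.4
tool_pos: [0.5001, -0.3495, 0.0681]
tcp_rot: [-2.216, -2.217, 0.001]
wrist_force: [0.2, -0.4, -0.4]
width: 0.995
grip_force: 0.0
```

Run:
```python
from h import *
C=vision.read_camera("scene");crop("scene",C,(215,260),40,"a4")
to(.5025,-.3515,.051,0)
```

```text
a4 origin 97 136 scale 10.0
t 10.45 pos [ 0.5016 -0.3506  0.07  ] psi 0.0002 tilt [-0.003  0.002 -1.   ] w 0.0853 grip 0.0 F [-0.1 -0.4  0.1] q6 -0.65
tool delta [-0.0009  0.001   0.019 ] turnz 0.0002
```

View pics/a4.png

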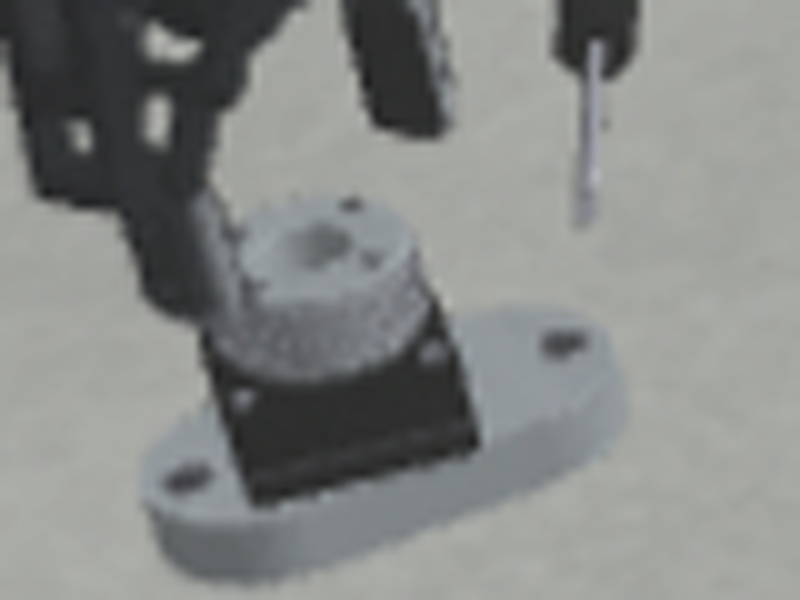

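The pulley sits between the finger tips at (175,310) and (410,125). Now down and close.

Call:
jog_arm:
  turn:
    - [0, 0, 0]
    - [0, 0, 0]
    - [0, 0, 0]
    - [0, 0, 0]
    - [0, 0, 0]
    - [0, 0, 0]
    - [0, 0, 0]
    - [0, 0, 0]
    - [0, 0, 0]
    - [0, 0, 0]
    - [0, 0, 0]
    - [0, 0, 0]
    - [0, 0, 0]
  delta_pos:
    - [-0.001, 0.001, 0.009]
    - [0, 0, 0.009]
    - [0, 0, 0]
    - [0, 0, 0]
    - [0, 0, 0]
    - [0, 0, 0]
    - [0, 0, 0]
    - [0, 0, 0]
    - [0, 0, 0]
    - [0, 0, 0]
    - [0, 0, 0]
    - [0, 0, 0]
    - [0, 0, 0]
  gripper: [0.085, 0.085, 0.085, 0.085, 0.07, 0.06, 0.056, 0.053, 0.05, 0.048, 0.046, 0.044, 0.04]
  grip_force: 35

```text
time: 11.53
tool_pos: [0.5038, -0.3529, 0.0541]
tcp_rot: [2.221, 2.221, -0.0]
wrist_force: [-0.7, -0.0, 5.1]
width: 0.592
grip_force: 35.8
```

```bash
python3 -c "from h import *; to(.4555,.3128,.18,0)"
```

```text
t 11.53 pos [ 0.5038 -0.3529  0.0541] psi 0.0001 tilt [ 0.001 -0.001 -1.   ] w 0.0506 grip 35.8 F [-0.7 -0.   5.1] q6 -0.65
tool delta [ 0.6657 -0.0482 -0.1264] turnz 0.0001
```

Call:
jog_arm:
  turn:
    - [0, 0, 0]
    - [0, 0, 0]
    - [0, 0, 0]
    - [0, 0, 0]
    - [0, 0, 0]
    - [0, 0, 0]
    - [0, 0, 0]
    - [0, 0, 0]
    - [0, 0, 0]
    - [0, 0, 0]
    - [0, 0, 0]
    - [0, 0, 0]
    - [0, 0, 0]
    - [0, 0, 0]
    - [0, 0, 0]
    - [0, 0, 0]
    - [0, 0, 0]
    - [0, 0, 0]
    - [0, 0, 0]
  delta_pos:
    - [0, 0, -0.01]
    - [0, 0, -0.025]
    - [0, 0, -0.035]
    - [0, 0, -0.035]
    - [0.035, -0.0025, 0]
    - [0.035, -0.0025, 0]
    - [0.035, -0.0025, 0]
    - [0.035, -0.0025, 0]
    - [0.035, -0.0025, 0]
    - [0.035, -0.0025, 0]
    - [0.035, -0.0025, 0]
    - [0.035, -0.0025, 0]
    - [0.035, -0.0025, 0]
    - [0.035, -0.0025, 0]
    - [0.035, -0.0025, 0]
    - [0.035, -0.0025, 0]
    - [0.035, -0.0025, 0]
    - [0, 0, 0]
    - [0, 0, 0]
  gripper: [0.04, 0.04, 0.04, 0.04, 0.04, 0.04, 0.04, 0.04, 0.04, 0.04, 0.04, 0.04, 0.04, 0.04, 0.04, 0.04, 0.04, 0.04, 0.04]

```text
time: 13.12
tool_pos: [0.4705, 0.1041, 0.1583]
tcp_rot: [-2.217, -2.226, 0.0]
wrist_force: [-0.1, 0.7, -1.3]
width: 0.587
grip_force: 36.8
```

Run:
```python
from h import *
C=vision.read_camera("scene");np.save("pics/s3.npy",C)
T=vision.read_camera("top");np.save("pics/t3.npy",T)
to(.4555,.3128,.11,0)
```

```text
t 13.22 pos [0.4708 0.1021 0.1582] psi 0.0007 tilt [-0.    -0.001 -1.   ] w 0.0504 grip 36.8 F [ 0.2 -0.5 -0.9] q6 0.16
tool delta [ 0.2108 -0.0151  0.0481] turnz 0.0007
```

Call:
jog_arm:
  turn:
    - [0, 0, 0]
    - [0, 0, 0]
    - [0, 0, 0]
    - [0, 0, 0]
    - [0, 0, 0]
    - [0, 0, 0]
    - [0, 0, 0]
    - [0, 0, 0]
    - [0, 0, 0]
    - [0, 0, 0]
    - [0, 0, 0]
  delta_pos:
    - [0.0351, -0.0025, 0]
    - [0.0351, -0.0025, 0]
    - [0.0351, -0.0025, 0]
    - [0.0351, -0.0025, 0]
    - [0.0351, -0.0025, 0]
    - [0.0351, -0.0025, 0]
    - [0, 0, 0.035]
    - [0, 0, 0.035]
    - [0, 0, 0.02]
    - [0, 0, 0]
    - [0, 0, 0]
  gripper: [0.04, 0.04, 0.04, 0.04, 0.04, 0.04, 0.04, 0.04, 0.04, 0.04, 0.04]

```text
time: 14.13
tool_pos: [0.4555, 0.311, 0.0669]
tcp_rot: [-2.223, -2.219, 0.006]
wrist_force: [0.4, -0.1, -0.9]
width: 0.592
grip_force: 36.9
```

Run:
```python
from h import *
C=vision.read_camera("scene");crop("scene",C,(625,310),40,"a5")
C=vision.read_camera("top");np.save("pics/t4.npy",C)
to(.4555,.3128,.0101,0)
print("expected post tip / bore px", px("scene",[[.4555,.3128,.036],[.4555,.3128,.006]]))
```

```text
a5 origin 360 168 scale 10.0
t 14.23 pos [0.4578 0.3128 0.0699] psi -0.0018 tilt [ 0.002  0.001 -1.   ] w 0.0503 grip 36.9 F [-0.1 -0.  -0.4] q6 0.56
tool delta [-0.     -0.0025  0.0598] turnz -0.0018
expected post tip / bore px [[401.68828974 210.29172892]
 [398.69388783 220.32779172]]
```

View pics/a5.png

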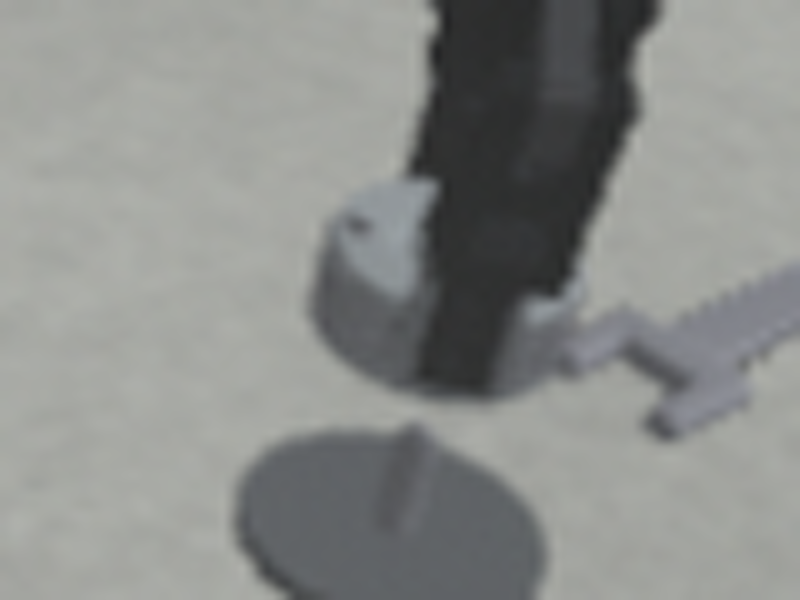

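The post tip at (413,428) matches the prediction, and the pulley sits level above it. I'll lower with a 1–2 mm correction.

Call:
jog_arm:
  turn:
    - [0, 0, 0]
    - [0, 0, 0]
    - [0, 0, 0]
    - [0, 0, 0]
    - [0, 0, 0]
    - [0, 0, 0]
  delta_pos:
    - [0.001, -0.0025, 0]
    - [0, 0, 0.015]
    - [0, 0, 0.015]
    - [0, 0, 0.01]
    - [0, 0, 0]
    - [0, 0, 0]
  gripper: [0.04, 0.04, 0.04, 0.04, 0.04, 0.04]

```text
time: 14.73
tool_pos: [0.4536, 0.3139, 0.0287]
tcp_rot: [-2.222, -2.221, -0.0]
wrist_force: [-0.0, 0.1, -0.4]
width: 0.591
grip_force: 36.9
```

```bash
python3 -c "from h import *; to(.4555,.3138,.0101,0)"
```

```text
t 14.73 pos [0.4536 0.3139 0.0287] psi -0.0002 tilt [-0.  0. -1.] w 0.0504 grip 36.9 F [-0.   0.1 -0.4] q6 0.56
tool delta [-0.0001  0.0019  0.0186] turnz -0.0002
```

No contact with the post (bottom at about 25 mm, below its tip). I'll continue down.

Call:
jog_arm:
  turn:
    - [0, 0, 0]
    - [0, 0, 0]
    - [0, 0, 0]
    - [0, 0, 0]
    - [0, 0, 0]
    - [0, 0, 0]
  delta_pos:
    - [0, 0.001, 0.007]
    - [0, 0, 0.006]
    - [0, 0, 0.003]
    - [0, 0, 0.002]
    - [0, 0, 0]
    - [0, 0, 0]
  gripper: [0.04, 0.04, 0.04, 0.04, 0.04, 0.04]

```text
time: 15.23
tool_pos: [0.4546, 0.314, 0.0102]
tcp_rot: [2.221, 2.221, 0.0]
wrist_force: [0.6, -0.1, -0.6]
width: 0.591
grip_force: 36.9
```

```bash
python3 -c "from h import *; to(.4555,.3138,.0101,0)"
```

```text
t 15.23 pos [0.4546 0.314  0.0102] psi 0.0001 tilt [ 0.  0. -1.] w 0.0504 grip 36.9 F [ 0.6 -0.1 -0.6] q6 0.56
tool delta [-0.0002  0.0009  0.0001] turnz 0.0001
```

Call:
jog_arm:
  turn:
    - [0, 0, 0]
    - [0, 0, 0]
    - [0, 0, 0]
  delta_pos:
    - [0, 0, 0.001]
    - [0, 0, 0]
    - [0, 0, 0]
  gripper: [0.04, 0.04, 0.04]

```text
time: 15.48
tool_pos: [0.4547, 0.3141, 0.0101]
tcp_rot: [2.221, 2.221, 0.0]
wrist_force: [-1.4, -1.2, 6.4]
width: 0.59
grip_force: 37.4
```

Call:
jog_arm:
  turn:
    - [0, 0, 0]
    - [0, 0, 0]
    - [0, 0, 0]
    - [0, 0, 0]
    - [0, 0, 0]
    - [0, 0, 0]
    - [0, 0, 0]
    - [0, 0, 0]
    - [0, 0, 0]
    - [0, 0, 0]
    - [0, 0, 0]
    - [0, 0, 0]
  delta_pos:
    - [0, 0, 0]
    - [0, 0, 0]
    - [0, 0, 0]
    - [0, 0, 0]
    - [0, 0, 0]
    - [0, 0, 0]
    - [0, 0, -0.01]
    - [0, 0, -0.03]
    - [0, 0, -0.04]
    - [0, 0, -0.04]
    - [0, 0, -0.04]
    - [0, 0, 0]
  gripper: [0.053, 0.056, 0.062, 0.075, 0.082, 0.085, 0.085, 0.085, 0.085, 0.085, 0.085, 0.085]

```text
time: 16.48
tool_pos: [0.4598, 0.3173, 0.1801]
tcp_rot: [2.219, 2.219, 0.026]
wrist_force: [2.0, 0.7, 1.4]
width: 0.994
grip_force: 0.0
```

Run:
```python
from h import *
C=vision.read_camera("scene");np.save("pics/s5.npy",C)
T=vision.read_camera("top");np.save("pics/t5.npy",T)
to(.503,-.3505,.15,0)
R=lambda i,w:cv2.resize(i,w,interpolation=cv2.INTER_CUBIC)
o=np.zeros((600,800,3),np.uint8);o[:300,:400]=R(T[174:222,357:421],(400,300));o[:300,400:]=R(C[186:258,352:448],(400,300));o[300:,:400]=R(C[135:207,86:182],(400,300));o[300:,400:]=R(T[195:243,124:188],(400,300))
cv2.imwrite("pics/c5.png",o[...,::-1])
```

```text
t 16.58 pos [0.4564 0.3152 0.1732] psi 0.0 tilt [ 0.006  0.004 -1.   ] w 0.0847 grip 0.0 F [-0.7  0.  -0.3] q6 0.56
tool delta [-0.6658  0.0464  0.021 ] turnz 0.0
```

View pics/c5.png

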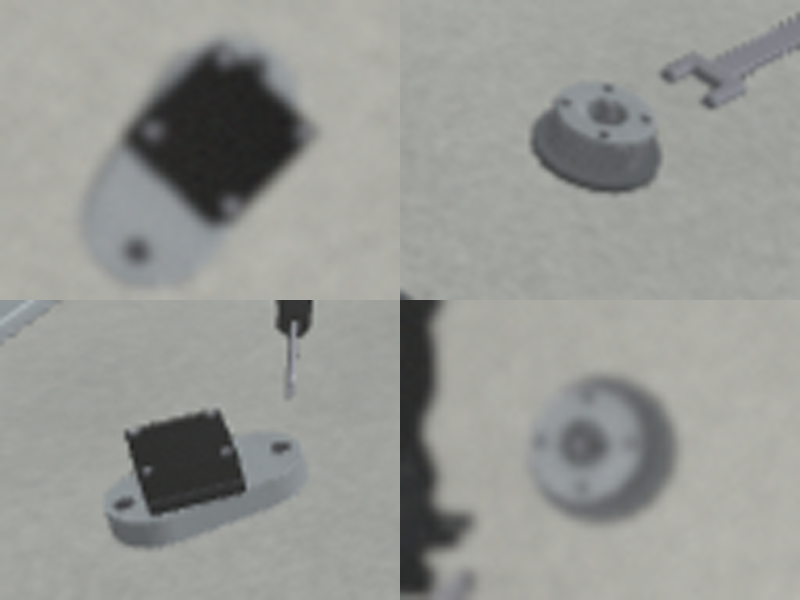

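The pulley lies flat on the spindle with the post visible in its bore. The gear block is now uncovered, with top-crop corners near (128,138), (213,223), (316,132) and (225,40).

Run:
```python
from h import *
T=np.load("pics/t5.npy");C=np.load("pics/s5.npy")
for thr in (70,90):
    b=blob("top",T,(605,305),thr,.05);r=cv2.minAreaRect(b);print("top",thr,np.round(r[0],4),np.round(r[1],4),r[2])
t=lambda p:np.array(p)/6.25+[356.5,173.5]; s=lambda p:np.array(p)/4.1667+[85.5,134.5]
a=ray("scene",s([[127,131],[213,108]]),.05);b=ray("scene",s([[152,215],[245,192]]),.02)
print(a,b,(a.mean(0)+b.mean(0))/2)
print("corners",ray("top",t([[128,138],[213,223],[316,132],[225,40]]),.05))
print("pulley",ray("top",np.array([586,440])-[400,300],0) is None, ray("top",np.array([186,140])/6.25+[123.5,194.5],.03),ray("scene",np.array([206,111])/4.1667+[351.5,185.5],.03))
```

```text
top 70 [ 0.5036 -0.35  ] [0.0562 0.0638] 42.310691833496094
top 90 [ 0.5039 -0.35  ] [0.0586 0.0683] 42.430904388427734
[[ 0.50410392 -0.39162325]
 [ 0.46559471 -0.35530258]] [[ 0.54209524 -0.35630685]
 [ 0.50467639 -0.3152144 ]] [ 0.50411757 -0.35461177]
corners [[ 0.50177742 -0.30888589]
 [ 0.46353591 -0.34370619]
 [ 0.50277242 -0.39200621]
 [ 0.54465834 -0.35478768]]
pulley False [[0.45640898 0.31354701]] [[0.4548942  0.31249893]]
```

Call:
jog_arm:
  turn:
    - [0, 0, 0]
    - [0, 0, 0]
    - [0, 0, 0]
    - [0, 0, 0]
    - [0, 0, 0]
    - [0, 0, 0]
    - [0, 0, 0]
    - [0, 0, 0]
    - [0, 0, 0]
    - [0, 0, 0]
    - [0, 0, 0]
    - [0, 0, 0]
    - [0, 0, 0]
    - [0, 0, 0]
    - [0, 0, 0]
    - [0, 0, 0]
    - [0, 0, 0]
    - [0, 0, 0]
    - [0, 0, 0]
  delta_pos:
    - [-0.0392, 0.0027, 0]
    - [-0.0392, 0.0027, 0]
    - [-0.0392, 0.0027, 0]
    - [-0.0392, 0.0027, 0]
    - [-0.0392, 0.0027, 0]
    - [-0.0392, 0.0027, 0]
    - [-0.0392, 0.0027, 0]
    - [-0.0392, 0.0027, 0]
    - [-0.0392, 0.0027, 0]
    - [-0.0392, 0.0027, 0]
    - [-0.0392, 0.0027, 0]
    - [-0.0392, 0.0027, 0]
    - [-0.0392, 0.0027, 0]
    - [-0.0392, 0.0027, 0]
    - [-0.0392, 0.0027, 0]
    - [-0.0392, 0.0027, 0]
    - [-0.0392, 0.0027, 0]
    - [0, 0, 0]
    - [0, 0, 0]
  gripper: [0.085, 0.085, 0.085, 0.085, 0.085, 0.085, 0.085, 0.085, 0.085, 0.085, 0.085, 0.085, 0.085, 0.085, 0.085, 0.085, 0.085, 0.085, 0.085]

```text
time: 18.17
tool_pos: [0.499, -0.3536, 0.167]
tcp_rot: [-2.222, -2.215, 0.001]
wrist_force: [-0.3, 1.3, -0.5]
width: 0.997
grip_force: 0.0
```

Call:
jog_arm:
  turn:
    - [0, 0, -0.11]
    - [0, 0, -0.11]
    - [0, 0, -0.11]
    - [0, 0, -0.11]
    - [0, 0, -0.11]
    - [0, 0, -0.11]
    - [0, 0, -0.1]
    - [0, 0, 0]
    - [0, 0, 0]
  delta_pos:
    - [0, 0, 0]
    - [0, 0, 0]
    - [0, 0, 0]
    - [0, 0, 0]
    - [0, 0, 0]
    - [0, 0, 0]
    - [0, 0, 0]
    - [0, 0, 0]
    - [0, 0, 0]
  gripper: [0.085, 0.085, 0.085, 0.085, 0.085, 0.085, 0.085, 0.085, 0.085]

```text
time: 18.92
tool_pos: [0.4999, -0.3506, 0.1683]
tcp_rot: [-1.24, -2.884, -0.001]
wrist_force: [-0.0, 0.2, -0.2]
width: 0.994
grip_force: 0.0
```

```bash
python3 -c "from h import *; to(.5035,-.3515,.025,.76)"
```

```text
t 18.92 pos [ 0.4999 -0.3506  0.1683] psi 0.7585 tilt [-0.002  0.002 -1.   ] w 0.0849 grip 0.0 F [-0.   0.2 -0.2] q6 -1.41
tool delta [-0.0035  0.002   0.1433] turnz -0.0015
```

Call:
jog_arm:
  turn:
    - [0, 0, 0]
    - [0, 0, 0]
    - [0, 0, 0]
    - [0, 0, 0]
    - [0, 0, 0]
    - [0, 0, 0]
    - [0, 0, 0]
    - [0, 0, 0]
    - [0, 0, 0]
  delta_pos:
    - [-0.0035, 0.002, 0.02]
    - [0, 0, 0.03]
    - [0, 0, 0.03]
    - [0, 0, 0.02]
    - [0, 0, 0.02]
    - [0, 0, 0.015]
    - [0, 0, 0.007]
    - [0, 0, 0]
    - [0, 0, 0]
  gripper: [0.085, 0.085, 0.085, 0.085, 0.085, 0.085, 0.085, 0.085, 0.085]

```text
time: 19.67
tool_pos: [0.5042, -0.3531, 0.0272]
tcp_rot: [-1.24, -2.886, -0.0]
wrist_force: [0.8, 0.1, 0.8]
width: 0.992
grip_force: 0.0
```

Call:
jog_arm:
  turn:
    - [0, 0, 0]
    - [0, 0, 0]
    - [0, 0, 0]
    - [0, 0, 0]
    - [0, 0, 0]
    - [0, 0, 0]
    - [0, 0, 0]
    - [0, 0, 0]
  delta_pos:
    - [0, 0, 0]
    - [0, 0, 0]
    - [0, 0, 0]
    - [0, 0, 0]
    - [0, 0, 0]
    - [0, 0, 0]
    - [0, 0, 0]
    - [0, 0, 0]
  gripper: [0.075, 0.066, 0.062, 0.06, 0.058, 0.056, 0.052, 0.048]
  grip_force: 45

```text
time: 20.33
tool_pos: [0.5048, -0.3541, 0.0284]
tcp_rot: [1.239, 2.886, -0.001]
wrist_force: [-1.6, 0.5, 5.7]
width: 0.663
grip_force: 49.3
```

Run:
```python
from h import *
to(.5035,-.3515,.12,.76)
C=vision.read_camera("scene");crop("scene",C,(215,260),40,"a6")
```

```text
t 20.33 pos [ 0.5048 -0.3541  0.0284] psi 0.7599 tilt [ 0.001 -0.001 -1.   ] w 0.0567 grip 49.3 F [-1.6  0.5  5.7] q6 -1.41
tool delta [ 0.0027  0.0009 -0.0916] turnz -0.0001
a6 origin 97 136 scale 10.0
```

View pics/a6.png

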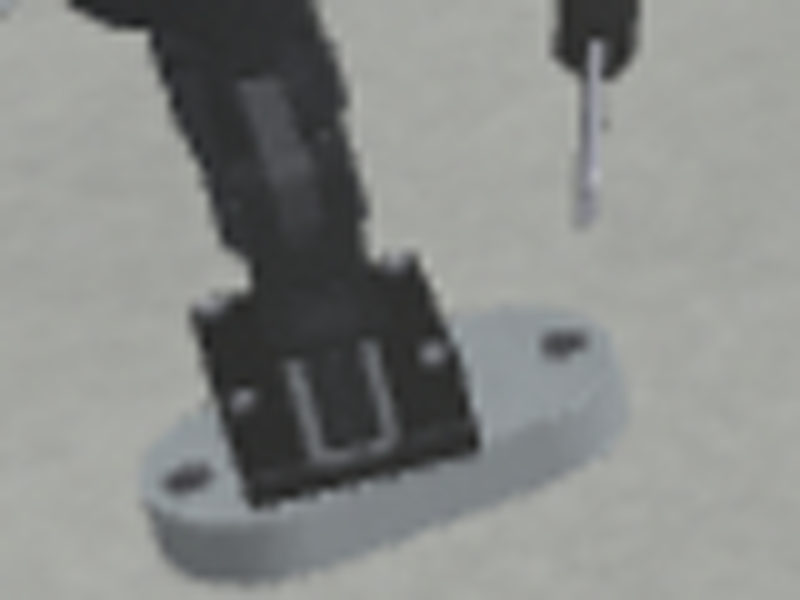

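The finger is flat on the block's face at (345,400), so I'll lift and carry.

Call:
jog_arm:
  turn:
    - [0, 0, 0]
    - [0, 0, 0]
    - [0, 0, 0]
    - [0, 0, 0]
    - [0, 0, 0]
    - [0, 0, 0]
    - [0, 0, 0]
    - [0, 0, 0]
    - [0, 0, 0]
    - [0, 0, 0]
    - [0, 0, 0]
    - [0, 0, 0.069]
    - [0, 0, 0.069]
    - [0, 0, 0.069]
    - [0, 0, 0]
    - [0, 0, 0]
  delta_pos:
    - [0, 0, -0.01]
    - [0, 0, -0.025]
    - [0, 0, -0.03]
    - [0, 0, -0.025]
    - [0, 0.0318, 0]
    - [0, 0.0318, 0]
    - [0, 0.0318, 0]
    - [0, 0.0318, 0]
    - [0, 0.0318, 0]
    - [0, 0.0318, 0]
    - [0, 0.0318, 0]
    - [0, 0, 0]
    - [0, 0, 0]
    - [0, 0, 0]
    - [0, 0, 0]
    - [0, 0, 0]
  gripper: [0.048, 0.048, 0.048, 0.048, 0.048, 0.048, 0.048, 0.048, 0.048, 0.048, 0.048, 0.048, 0.048, 0.048, 0.048, 0.048]

```text
time: 21.72
tool_pos: [0.6652, -0.2, 0.1169]
tcp_rot: [-1.527, -2.744, 0.0]
wrist_force: [-0.1, -0.1, -1.7]
width: 0.664
grip_force: 48.8
```

Run:
```python
from h import *
to(.6665,-.201,.05,.5533)
```

```text
t 21.72 pos [ 0.6652 -0.2     0.1169] psi 0.555 tilt [-0.001  0.    -1.   ] w 0.0567 grip 48.8 F [-0.1 -0.1 -1.7] q6 -0.88
tool delta [-0.0016  0.0006  0.0669] turnz 0.0017
```

Call:
jog_arm:
  turn:
    - [0, 0, 0]
    - [0, 0, 0]
    - [0, 0, 0]
    - [0, 0, 0]
    - [0, 0, 0]
  delta_pos:
    - [-0.003, 0, 0.02]
    - [0, 0, 0.03]
    - [0, 0, 0.025]
    - [0, 0, 0]
    - [0, 0, 0]
  gripper: [0.048, 0.048, 0.048, 0.048, 0.048]

```text
time: 22.13
tool_pos: [0.6649, -0.2023, 0.04]
tcp_rot: [-1.527, -2.739, 0.001]
wrist_force: [0.1, 0.7, -1.4]
width: 0.664
grip_force: 48.8
```

Run:
```python
from h import *
to(.6665,-.201,.0108,.5533)
C=vision.read_camera("scene");crop("scene",C,(240,345),44,"a7")
```

```text
t 22.13 pos [ 0.6649 -0.2023  0.04  ] psi 0.5537 tilt [-0.005  0.002 -1.   ] w 0.0567 grip 48.8 F [ 0.1  0.7 -1.4] q6 -0.88
tool delta [0.0001 0.0021 0.0292] turnz 0.0004
a7 origin 109 187 scale 9.090909090909092
```

View pics/a7.png

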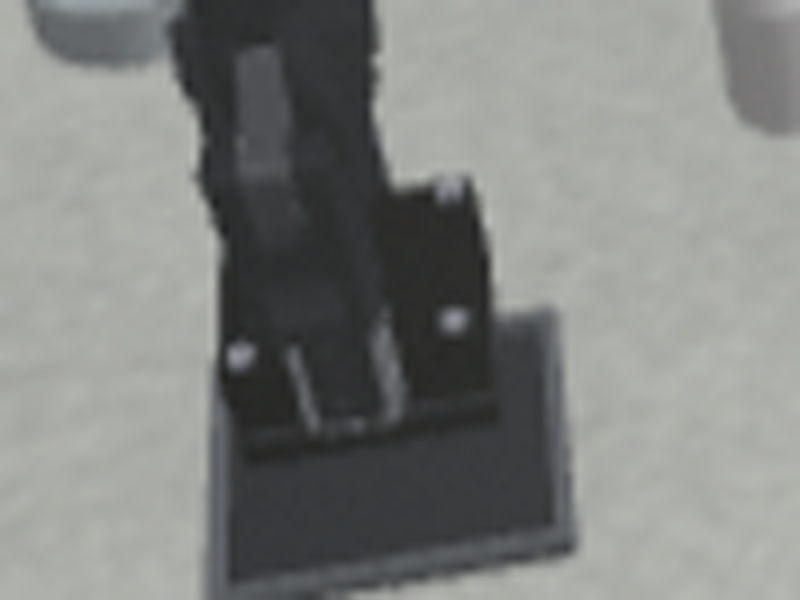

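The block is square with the tray but appears right of the finger centre. I'll measure its front bottom corners, (245,460) and (497,415).

Run:
```python
from h import *
s=lambda p:np.array(p)/9.0909+[108.5,186.5]
b=ray("scene",s([[247,462],[498,417]]),.0316); n=np.array([.851,.526]); c=b.mean(0)-n*.029
t=ray("scene",s([[228,585],[557,538],[540,315]]),.002)
print(b,np.linalg.norm(b[0]-b[1]),"block c",c,"tray inner corners",t,"c from diag",(t[0]+t[2])/2, np.linalg.norm(t[0]-t[1]))
d=np.array([.6665,-.201])-c; print("tool dx",d@[-.526,.851],"dy",d@n)
```

```text
[[ 0.70154954 -0.21266924]
 [ 0.67153882 -0.16502445]] 0.05630869366574676 block c [ 0.66186518 -0.20410085] tray inner corners [[ 0.71363336 -0.2171211 ]
 [ 0.67784391 -0.15138263]
 [ 0.60906789 -0.1934746 ]] c from diag [ 0.66135062 -0.20529785] 0.0748493929228299
tool dx 0.0002009065614837673 dy 0.005575278720704708
```

Call:
jog_arm:
  turn:
    - [0, 0, 0]
    - [0, 0, 0]
    - [0, 0, 0]
    - [0, 0, 0]
    - [0, 0, 0]
    - [0, 0, 0]
  delta_pos:
    - [0, 0.003, 0.01]
    - [0, 0, 0.01]
    - [0, 0, 0.006]
    - [0, 0, 0.003]
    - [0, 0, 0]
    - [0, 0, 0]
  gripper: [0.048, 0.048, 0.048, 0.048, 0.048, 0.048]

```text
time: 22.68
tool_pos: [0.6695, -0.2011, 0.013]
tcp_rot: [-1.53, -2.743, 0.0]
wrist_force: [0.3, 0.3, -2.5]
width: 0.668
grip_force: 49.0
```

```bash
python3 -c "from h import *; to(.6675,-.201,.0104,.5533)"
```

```text
t 22.68 pos [ 0.6695 -0.2011  0.013 ] psi 0.5531 tilt [-0.001  0.    -1.   ] w 0.0571 grip 49.0 F [ 0.3  0.3 -2.5] q6 -0.88
tool delta [ 0.0012 -0.0016  0.0026] turnz -0.0002
```

Call:
jog_arm:
  turn:
    - [0, 0, 0]
    - [0, 0, 0]
    - [0, 0, 0]
  delta_pos:
    - [0, -0.001, 0.002]
    - [0, 0, 0.0005]
    - [0, 0, 0]
  gripper: [0.048, 0.048, 0.048]

```text
time: 22.93
tool_pos: [0.6689, -0.2018, 0.0109]
tcp_rot: [1.531, 2.743, 0.0]
wrist_force: [0.2, -0.2, -1.7]
width: 0.666
grip_force: 49.0
```

Call:
jog_arm:
  turn:
    - [0, 0, 0]
    - [0, 0, 0]
    - [0, 0, 0]
  delta_pos:
    - [0, 0, 0.001]
    - [0, 0, 0]
    - [0, 0, 0]
  gripper: [0.048, 0.048, 0.048]

```text
time: 23.18
tool_pos: [0.6692, -0.2019, 0.0104]
tcp_rot: [1.53, 2.743, 0.0]
wrist_force: [-0.5, -0.3, 1.5]
width: 0.669
grip_force: 49.2
```

Call:
jog_arm:
  turn:
    - [0, 0, 0]
    - [0, 0, 0]
    - [0, 0, 0]
    - [0, 0, 0]
    - [0, 0, 0]
    - [0, 0, 0]
    - [0, 0, 0]
    - [0, 0, 0]
    - [0, 0, 0]
    - [0, 0, 0]
    - [0, 0, 0]
    - [0, 0, 0]
  delta_pos:
    - [0, 0, 0]
    - [0, 0, 0]
    - [0, 0, 0]
    - [0, 0, 0]
    - [0, 0, 0]
    - [0, 0, 0]
    - [0, 0, -0.01]
    - [0, 0, -0.03]
    - [0, 0, -0.04]
    - [0, 0, -0.04]
    - [0, 0, 0]
    - [0, 0, 0]
  gripper: [0.059, 0.061, 0.066, 0.075, 0.082, 0.085, 0.085, 0.085, 0.085, 0.085, 0.085, 0.085]

```text
time: 24.18
tool_pos: [0.6722, -0.2029, 0.1359]
tcp_rot: [1.526, 2.735, 0.003]
wrist_force: [-0.1, 0.7, 0.3]
width: 0.996
grip_force: 0.0
```

Call:
jog_arm:
  turn:
    - [0, 0, 0]
    - [0, 0, 0]
    - [0, 0, 0]
    - [0, 0, 0]
    - [0, 0, 0]
    - [0, 0, 0]
  delta_pos:
    - [0.04, 0, 0]
    - [0.04, 0, 0]
    - [0.04, 0, 0]
    - [0.04, 0, 0]
    - [0, 0, 0]
    - [0, 0, 0]
  gripper: [0.085, 0.085, 0.085, 0.085, 0.085, 0.085]

```text
time: 24.68
tool_pos: [0.5826, -0.0638, 0.1285]
tcp_rot: [-1.525, -2.743, 0.002]
wrist_force: [-0.1, -1.0, 0.8]
width: 0.996
grip_force: 0.0
```

Run:
```python
from h import *
C=vision.read_camera("scene");np.save("pics/s8.npy",C)
T=vision.read_camera("top");np.save("pics/t8.npy",T)
to(.495,-.35,.15,.93)
R=lambda i,w:cv2.resize(i,w,interpolation=cv2.INTER_CUBIC)
o=np.zeros((600,800,3),np.uint8);o[:300,:400]=R(T[174:222,357:421],(400,300));o[:300,400:]=R(T[120:168,300:364],(400,300));o[300:,:400]=R(C[135:207,86:182],(400,300));o[300:,400:]=R(C[195:267,108:204],(400,300))
cv2.imwrite("pics/c8.png",o[...,::-1])
```

```text
t 24.78 pos [ 0.585  -0.0659  0.1295] psi 0.5535 tilt [-0. -0. -1.] w 0.0854 grip 0.0 F [-0.4  0.5 -0.4] q6 -0.71
tool delta [-0.1944 -0.2259 -0.0203] turnz -0.3765
```

View pics/c8.png

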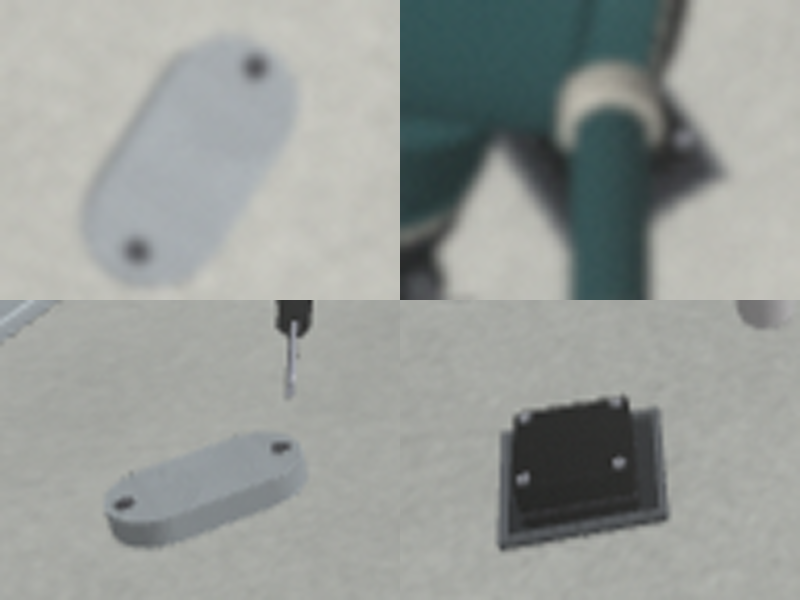

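The gear block lies flat inside the tray at (575,465). The bracket is free, with holes at (256,67) and (137,249) in the top crop.

Run:
```python
from h import *
h=ray("top",np.array([[256,67],[137,249]])/6.25+[356.5,173.5],.02); g=ray("scene",np.array([[123,202],[281,147]])/4.1667+[85.5,134.5],.02)[:]
for k in(h,g): print(k.round(4),k.mean(0).round(4),np.degrees(np.arctan2(*(k[0]-k[1])[::-1])),np.linalg.norm(k[0]-k[1]))
to(*h.mean(0),.15,.93)
```

```text
[[ 0.537  -0.3787]
 [ 0.4552 -0.319 ]] [ 0.4961 -0.3489] -36.12796815565141 0.10131557129130228
[[ 0.5357 -0.3811]
 [ 0.4543 -0.3197]] [ 0.495  -0.3504] -37.02578940866676 0.10200469108888438
t 24.78 pos [ 0.585  -0.0659  0.1295] psi 0.5535 tilt [-0. -0. -1.] w 0.0854 grip 0.0 F [-0.4  0.5 -0.4] q6 -0.71
tool delta [-0.194  -0.2244 -0.0203] turnz -0.3765
```

Call:
jog_arm:
  turn:
    - [0, 0, 0]
    - [0, 0, 0]
    - [0, 0, 0]
    - [0, 0, 0]
    - [0, 0, 0]
    - [0, 0, 0]
    - [0, 0, 0]
    - [0, 0, 0]
    - [0, 0, -0.095]
    - [0, 0, -0.095]
    - [0, 0, -0.095]
    - [0, 0, -0.095]
    - [0, 0, 0]
    - [0, 0, 0]
    - [0, 0, 0]
    - [0, 0, 0]
  delta_pos:
    - [-0.0243, -0.028, 0]
    - [-0.0243, -0.028, 0]
    - [-0.0243, -0.028, 0]
    - [-0.0243, -0.028, 0]
    - [-0.0243, -0.028, 0]
    - [-0.0243, -0.028, 0]
    - [-0.0243, -0.028, 0]
    - [-0.0243, -0.028, 0]
    - [0, 0, 0]
    - [0, 0, 0]
    - [0, 0, 0]
    - [0, 0, 0]
    - [0, 0, 0.035]
    - [0, 0, 0.035]
    - [0, 0, 0]
    - [0, 0, 0]
  gripper: [0.085, 0.085, 0.085, 0.085, 0.085, 0.085, 0.085, 0.085, 0.085, 0.085, 0.085, 0.085, 0.085, 0.085, 0.085, 0.085]

```text
time: 26.12
tool_pos: [0.4942, -0.3485, 0.0572]
tcp_rot: [-0.985, -2.977, -0.003]
wrist_force: [-0.6, -0.4, 0.2]
width: 0.998
grip_force: 0.0
```

```bash
python3 -c "from h import *; to(.4955,-.3497,.004,.934)"
```

```text
t 26.12 pos [ 0.4942 -0.3485  0.0572] psi 0.9315 tilt [-0.005  0.004 -1.   ] w 0.0852 grip 0.0 F [-0.6 -0.4  0.2] q6 -1.59
tool delta [-0.0021 -0.0002  0.0532] turnz -0.0025
```

Call:
jog_arm:
  turn:
    - [0, 0, 0]
    - [0, 0, 0]
    - [0, 0, 0]
    - [0, 0, 0]
    - [0, 0, 0]
    - [0, 0, 0]
    - [0, 0, 0]
  delta_pos:
    - [-0.002, 0, 0.015]
    - [0, 0, 0.015]
    - [0, 0, 0.01]
    - [0, 0, 0.008]
    - [0, 0, 0.004]
    - [0, 0, 0]
    - [0, 0, 0]
  gripper: [0.085, 0.085, 0.085, 0.085, 0.085, 0.085, 0.085]

```text
time: 26.7
tool_pos: [0.4983, -0.3502, 0.0084]
tcp_rot: [0.985, 2.983, -0.0]
wrist_force: [1.0, -0.4, 0.8]
width: 1.0
grip_force: 0.0
```

Call:
jog_arm:
  turn:
    - [0, 0, 0]
    - [0, 0, 0]
    - [0, 0, 0]
    - [0, 0, 0]
    - [0, 0, 0]
    - [0, 0, 0]
    - [0, 0, 0]
    - [0, 0, 0]
  delta_pos:
    - [0, 0, 0]
    - [0, 0, 0]
    - [0, 0, 0]
    - [0, 0, 0]
    - [0, 0, 0]
    - [0, 0, 0]
    - [0, 0, 0]
    - [0, 0, 0]
  gripper: [0.075, 0.068, 0.064, 0.061, 0.059, 0.057, 0.054, 0.05]
  grip_force: 60

```text
time: 27.37
tool_pos: [0.4983, -0.3503, 0.009]
tcp_rot: [0.985, 2.983, -0.001]
wrist_force: [-2.3, 1.0, 5.6]
width: 0.678
grip_force: 62.6
```

```bash
python3 -c "from h import *; to(.4955,-.3497,.004,.934)"
```

```text
t 27.37 pos [ 0.4983 -0.3503  0.009 ] psi 0.9331 tilt [ 0.001 -0.001 -1.   ] w 0.0579 grip 62.6 F [-2.3  1.   5.6] q6 -1.59
tool delta [ 0.0026 -0.0012  0.005 ] turnz -0.0009
```

The grip is a bit shallow, so I'll regrip 4 mm lower.

Call:
jog_arm:
  turn:
    - [0, 0, 0]
    - [0, 0, 0]
    - [0, 0, 0]
    - [0, 0, 0]
    - [0, 0, 0]
    - [0, 0, 0]
    - [0, 0, 0]
    - [0, 0, 0]
    - [0, 0, 0]
    - [0, 0, 0]
    - [0, 0, 0]
    - [0, 0, 0]
    - [0, 0, 0]
  delta_pos:
    - [0, 0, 0]
    - [0, 0, 0]
    - [0, 0, 0]
    - [0.002, 0, 0.002]
    - [0, 0, 0.002]
    - [0, 0, 0]
    - [0, 0, 0]
    - [0, 0, 0]
    - [0, 0, 0]
    - [0, 0, 0]
    - [0, 0, 0]
    - [0, 0, 0]
    - [0, 0, 0]
  gripper: [0.062, 0.068, 0.075, 0.075, 0.075, 0.075, 0.068, 0.064, 0.061, 0.059, 0.057, 0.054, 0.05]

```text
time: 28.45
tool_pos: [0.4966, -0.3489, 0.0044]
tcp_rot: [0.985, 2.983, -0.0]
wrist_force: [-1.5, 0.9, 4.7]
width: 0.678
grip_force: 65.1
```

```bash
python3 -c "from h import *; to(.4955,-.3497,.004,.934)"
```

```text
t 28.45 pos [ 0.4966 -0.3489  0.0044] psi 0.933 tilt [ 0.001 -0.    -1.   ] w 0.0579 grip 65.1 F [-1.5  0.9  4.7] q6 -1.59
tool delta [ 0.0004 -0.0013  0.0004] turnz -0.001
```

Call:
jog_arm:
  turn:
    - [0, 0, 0]
    - [0, 0, 0]
    - [0, 0, 0]
    - [0, 0, 0]
    - [0, 0, 0]
    - [0, 0, 0]
  delta_pos:
    - [0, 0, -0.01]
    - [0, 0, -0.02]
    - [0, 0, -0.03]
    - [0, 0, -0.03]
    - [0, 0, -0.03]
    - [0, 0, 0]
  gripper: [0.05, 0.05, 0.05, 0.05, 0.05, 0.05]

```text
time: 28.95
tool_pos: [0.5, -0.3514, 0.1312]
tcp_rot: [0.981, 2.973, -0.006]
wrist_force: [1.3, -1.6, -0.4]
width: 0.681
grip_force: 65.1
```

Call:
jog_arm:
  turn:
    - [0, 0, 0]
    - [0, 0, 0]
    - [0, 0, 0]
    - [0, 0, 0]
    - [0, 0, 0]
    - [0, 0, 0]
    - [0, 0, 0]
    - [0, 0, 0]
    - [0, 0, 0]
    - [0, 0, 0]
    - [0, 0, 0]
    - [0, 0, 0]
    - [0, 0, 0]
    - [0, 0, 0]
    - [0, 0, 0]
    - [0, 0, 0]
    - [0, 0, -0.072]
    - [0, 0, 0]
    - [0, 0, 0]
  delta_pos:
    - [0.01155, 0.033, 0]
    - [0.01155, 0.033, 0]
    - [0.01155, 0.033, 0]
    - [0.01155, 0.033, 0]
    - [0.01155, 0.033, 0]
    - [0.01155, 0.033, 0]
    - [0.01155, 0.033, 0]
    - [0.01155, 0.033, 0]
    - [0.01155, 0.033, 0]
    - [0.01155, 0.033, 0]
    - [0.01155, 0.033, 0]
    - [0.01155, 0.033, 0]
    - [0.01155, 0.033, 0]
    - [0.01155, 0.033, 0]
    - [0.01155, 0.033, 0]
    - [0.01155, 0.033, 0]
    - [0, 0, 0]
    - [0, 0, 0]
    - [0, 0, 0]
  gripper: [0.05, 0.05, 0.05, 0.05, 0.05, 0.05, 0.05, 0.05, 0.05, 0.05, 0.05, 0.05, 0.05, 0.05, 0.05, 0.05, 0.05, 0.05, 0.05]

```text
time: 30.53
tool_pos: [0.6611, 0.1855, 0.1221]
tcp_rot: [-0.877, -3.014, 0.003]
wrist_force: [0.5, -0.6, -3.4]
width: 0.682
grip_force: 65.4
```

```bash
python3 -c "from h import *; to(.6625,.1854,.05,1.005)"
```

```text
t 30.53 pos [0.6611 0.1855 0.1221] psi 1.0043 tilt [-0.003 -0.001 -1.   ] w 0.0582 grip 65.4 F [ 0.5 -0.6 -3.4] q6 -0.77
tool delta [-0.0014  0.0008  0.0721] turnz -0.0007
```

Call:
jog_arm:
  turn:
    - [0, 0, 0]
    - [0, 0, 0]
    - [0, 0, 0]
    - [0, 0, 0]
    - [0, 0, 0]
    - [0, 0, 0]
  delta_pos:
    - [-0.001, 0, 0.02]
    - [0, 0, 0.03]
    - [0, 0, 0.02]
    - [0, 0, 0.01]
    - [0, 0, 0]
    - [0, 0, 0]
  gripper: [0.05, 0.05, 0.05, 0.05, 0.05, 0.05]

```text
time: 31.03
tool_pos: [0.6626, 0.1839, 0.0433]
tcp_rot: [-0.879, -3.015, 0.001]
wrist_force: [1.0, 0.2, -1.5]
width: 0.683
grip_force: 65.3
```

Run:
```python
from h import *
C=vision.read_camera("scene");crop("scene",C,(512,410),60,"a9")
to(.6625,.1854,.0064,1.005)
```

```text
a9 origin 267 217 scale 6.666666666666667
t 31.08 pos [0.6638 0.1845 0.0448] psi 1.0036 tilt [ 0.001  0.    -1.   ] w 0.0584 grip 65.4 F [ 0.6 -0.5 -1.7] q6 -0.77
tool delta [0.0017 0.     0.0384] turnz -0.0014
```

View pics/a9.png

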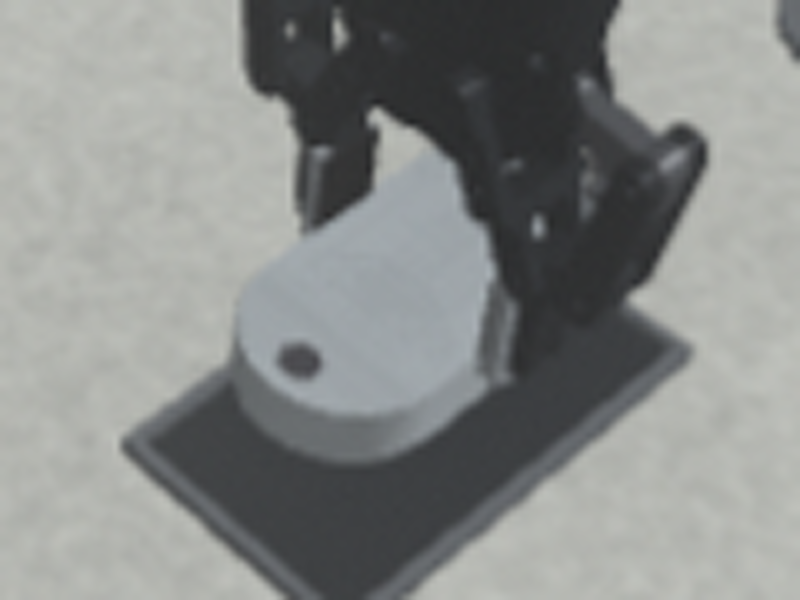

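The bracket is held level over the tray, with its hole at (300,360). I'll check the implied centre.

```bash
python3 -c "
from h import *
p=ray('scene',np.array([300,360])/6.6667+[266.5,216.5],.0604)[0]; print(p,'centre',p-.0508*np.array([.844,-.536]))"
```

```text
[0.70635842 0.1564585 ] centre [0.66348322 0.1836873 ]
```

Call:
jog_arm:
  turn:
    - [0, 0, 0]
    - [0, 0, 0]
    - [0, 0, 0]
    - [0, 0, 0]
    - [0, 0, 0]
    - [0, 0, 0]
    - [0, 0, 0]
  delta_pos:
    - [0.001, 0, 0.012]
    - [0, 0, 0.012]
    - [0, 0, 0.008]
    - [0, 0, 0.004]
    - [0, 0, 0.001]
    - [0, 0, 0]
    - [0, 0, 0]
  gripper: [0.05, 0.05, 0.05, 0.05, 0.05, 0.05, 0.05]

```text
time: 31.67
tool_pos: [0.6622, 0.1856, 0.0065]
tcp_rot: [-0.877, -3.017, 0.0]
wrist_force: [-0.3, 0.0, -2.2]
width: 0.683
grip_force: 65.4
```

```bash
python3 -c "from h import *; to(.6625,.1854,.0064,1.005)"
```

```text
t 31.67 pos [0.6622 0.1856 0.0065] psi 1.0051 tilt [-0. -0. -1.] w 0.0584 grip 65.4 F [-0.3  0.  -2.2] q6 -0.77
tool delta [-0.0004 -0.      0.0001] turnz 0.0001
```

Call:
jog_arm:
  turn:
    - [0, 0, 0]
    - [0, 0, 0]
    - [0, 0, 0]
  delta_pos:
    - [0, 0, 0.001]
    - [0, 0, 0]
    - [0, 0, 0]
  gripper: [0.05, 0.05, 0.05]

```text
time: 31.92
tool_pos: [0.6623, 0.1857, 0.0064]
tcp_rot: [0.877, 3.017, 0.0]
wrist_force: [-3.6, 0.3, 4.6]
width: 0.678
grip_force: 66.2
```

Call:
jog_arm:
  turn:
    - [0, 0, 0]
    - [0, 0, 0]
    - [0, 0, 0]
    - [0, 0, 0]
    - [0, 0, 0]
    - [0, 0, 0]
    - [0, 0, 0]
    - [0, 0, 0]
    - [0, 0, 0]
    - [0, 0, 0]
    - [0, 0, 0]
    - [0, 0, 0]
    - [0, 0, 0]
    - [0, 0, 0]
  delta_pos:
    - [0, 0, 0]
    - [0, 0, 0]
    - [0, 0, 0]
    - [0, 0, 0]
    - [0, 0, 0]
    - [0, 0, 0]
    - [0, 0, 0]
    - [0, 0, -0.01]
    - [0, 0, -0.03]
    - [0, 0, -0.04]
    - [0, 0, -0.04]
    - [0, 0, -0.04]
    - [0, 0, 0]
    - [0, 0, 0]
  gripper: [0.061, 0.063, 0.068, 0.075, 0.082, 0.085, 0.085, 0.085, 0.085, 0.085, 0.085, 0.085, 0.085, 0.085]

```text
time: 33.08
tool_pos: [0.6654, 0.1863, 0.1718]
tcp_rot: [0.875, 3.009, 0.008]
wrist_force: [0.1, -0.0, -0.4]
width: 0.992
grip_force: 0.0
```

Run:
```python
from h import *
C=vision.read_camera("scene");cv2.imwrite("pics/f.png",cv2.resize(C,(800,600),interpolation=cv2.INTER_CUBIC)[...,::-1])
to(.6625,.1854,.0064,1.005)
```

```text
t 33.13 pos [0.6633 0.1858 0.1684] psi 1.005 tilt [ 0.004  0.001 -1.   ] w 0.085 grip 0.0 F [-0.8  0.1  0.8] q6 -0.77
tool delta [ 0.0009 -0.0013  0.162 ] turnz -0.0
```

View pics/f.png

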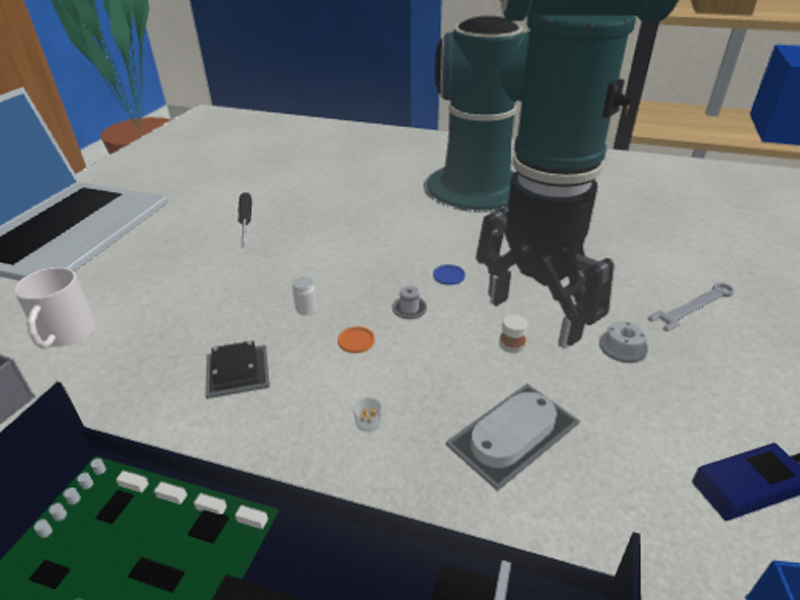

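All four parts are in their places: roller (409,300), pulley (625,340), gear block (236,365) and bracket (514,425). The jar and cup have not moved and the gripper is clear.

```bash
python3 -c "
from workcell import ticket; print(ticket.finish_job())"
```

```text
the job is handed in; nothing more can be done
None
```

I handed the job in at about 33 s: the roller, pulley, gear block and bracket each look flat and upright in their own places in the last picture, with the grease jar and screw cup unmoved, but the hand-in gave no verdict.

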